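# Put the block heater back in service

### The job

Put the washed block heater back in service: thread every loose two-hole plate over the heater's two pins so that they lie flat in one stack, and lift the guard hoop out of its cradle by the rim and hang it on the stand's J-hook. When that is all done, press the small key at the far left, then the rightmost of the three small keys, then the large key, one at a time and fully down, without pressing the small cancel key between the first two. Leave the other things on the bench where they are.

Things in the scene. Friction and masses are not known exactly. Their poses are not given: they have to be found in the camera images.
- heater: Fixed white block heater. Origin: on the table below the midpoint of its two pins; x away from the robot, y to its left, z up (at yaw 0). Block 170 mm deep (x -80 to +90), 190 wide, top at z 90 mm. In front of it (x -170 to -80) a console 60 mm high with four keys in a row at x -125: three small ones and, at the right, one large one
- pins_mid (a point): Point on the block's top (heater z 90 mm) midway between its two upright steel pins; axes as the heater's. The pins are 10 mm in diameter, stand at y +40 and -40 mm and rise 62 mm above the block, the last 6 mm tapered
- key_left (a joint): Small key, cap 20 mm in diameter, at heater x -125, y +72 (leftmost as the robot sees it). Top at z 82 mm, pressed straight down: 0 up, 0.006 m fully down, springs back; about 1.5 N to start, 5 N at the bottom. A press counts beyond 0.004 m
- key_mid (a joint): Small key of the same make, at heater y +34, second from the left: the cancel key, not to be pressed
- key_right (a joint): Small key of the same make, at heater y -4: the rightmost of the three small ones. Same height, travel and spring as key_left
- key_start (a joint): Large key, cap 36 mm in diameter, at heater y -58 (far right). Same height, travel and spring as key_left
- hook_stand: Fixed stand: foot 120 x 90 x 12 mm (x -25 to +95), 14 mm post 257 mm tall at x +65, and a J-hook of 10 mm round steel bar that leaves the post along the stand's -x (towards the robot at yaw 0): level from the post to x -35 mm, upper side at z 250 mm, then turned up to a tip at x -51, z 280 mm. Origin on the table under the middle of the level bar, z up
- hook_seat (a point): Point on the upper side of the hook's level bar, 65 mm out from the post, above the stand's origin; axes as the stand's
- cradle: Fixed white drip cradle, 70 x 150 mm: floor 10 mm thick, a slot 13 mm wide along its y axis between two walls 80 mm high, in which the hoop stands upright. Origin under its centre, z up
- hoop: Loose aluminium guard hoop (a plain wheel rim, 200 g): outside diameter 180 mm, inside 152 mm, so the rim is 14 mm deep radially, and 10 mm thick along its axis. Origin at its centre; its x axis is the hoop's axis. It starts upright in the cradle with its top 190 mm above the table
- plate0: Loose aluminium tube plate, 120 (x) x 50 (y) x 12 mm (z), 180 g, with two 13 mm holes at x +40 and -40 for the heater's pins. Origin at the centre of its underside. Starts flat on the table; two to four plates are present (None if absent). All plates are alike, either way round, and lie on one another on the pins
- plate1: Loose aluminium tube plate, 120 (x) x 50 (y) x 12 mm (z), 180 g, with two 13 mm holes at x +40 and -40 for the heater's pins. Origin at the centre of its underside. Starts flat on the table; two to four plates are present (None if absent). All plates are alike, either way round, and lie on one another on the pins
- plate2: Loose aluminium tube plate, 120 (x) x 50 (y) x 12 mm (z), 180 g, with two 13 mm holes at x +40 and -40 for the heater's pins. Origin at the centre of its underside. Starts flat on the table; two to four plates are present (None if absent). All plates are alike, either way round, and lie on one another on the pins
- plate3: Loose aluminium tube plate, 120 (x) x 50 (y) x 12 mm (z), 180 g, with two 13 mm holes at x +40 and -40 for the heater's pins. Origin at the centre of its underside. Starts flat on the table; two to four plates are present (None if absent). All plates are alike, either way round, and lie on one another on the pins
- amber_bottle: Bystander: amber glass bottle, 64 mm wide, 150 tall, behind the heater
- wash_bottle: Bystander: white plastic bottle, 60 mm wide, 160 tall, behind the heater
- jar: Bystander: small glass jar, 44 mm wide, 50 tall, in front of the heater
- spatula: Bystander: spatula, 170 mm long, lying at the right
- can: Bystander: aluminium can, 72 mm wide, 100 tall, at the right
There are look-alikes about, which are no part of the job. Leave any brown look-alike of the plate0 alone.

How it is judged:
By the outcome, as a careful person would: the job done as asked, in the order asked, and still so for the second after the job is handed in, with the robot touching nothing.
Of plate0, plate1, plate2, plate3 only 2 to 4 are there at a start; the rules pass over those that are not, and their reading is None.
At some moment in a run one of plate0, plate1, plate2, plate3 may be knocked a few centimetres aside while the robot is not near it.
It also fails if it takes over 210 s, if anything falls off the work surface, if the arm or the gripper's body presses on something with over 40 N, if the wrist force passes 120 N, or if a joint passes its speed limit or range.

### The arm

A 6-joint arm with a two-finger parallel gripper is mounted at the origin on the work surface. World frame = base frame: x ahead of the robot, y to its left, z up, the work surface at z = 0. Lengths are in m, angles in rad, forces in N, time in s.
With the tool pointing down it reaches from about 0.3 to 0.875 m from the base axis. Payload 4.2 kg.
Tool frame: the origin (TCP) lies on the front face of the gripper's body, between the roots of the fingers; the fingertips stand 73 mm ahead of it and the grasp point (between the pads) lies 54 mm ahead of it (arm.tcp_to_grasp is the y of the grasp point in the tool frame, in m); y points along the fingers, z is the direction in which the jaws open and shut, and the axes are right-handed (so a half turn about y gives the same grasp; the last joint's range is limited). The gripper opens to 85 mm and grips with 20 to 120 N. Pads are 22 mm wide; open, the fingers measure 114 mm over their backs; the gripper's body (76 mm by 85 mm) begins 54 mm behind the grasp point. The pads swing forward as they close: fully open they stand 13 mm farther back than shut.
Start: joints at [-1.131, 0.32, 1.565, -0, 1.257, -0.02], TCP at [0.255, -0.515, 0.304] pointing down, gripper open.
Joint ranges: [-3.11, 3.11], [-0.84, 2.01], [0.21, 2.61], [-1.34, 4.49], [0.05, 2.63], [-2.56, 2.56]. Speed limits (rad/s): [2.57, 2.57, 3.14, 3.14, 3.14, 3.14].

### API

Orientations are given as a unit quaternion [w, x, y, z].
In Python, from cell import arm, get_image, calibration, sign_off gives the robot as it stands. The module is installed in compiled form; this text tells all that it offers.
- The arm moves only by the shell command python3 -m creep 'ROWS'. ROWS is JSON, a list of rows, each a list of 3 entries, a list of its own where there are three numbers: the turn, a rotation vector about the tool's x, y, z in degrees, then the shift along the tool's x, y, z in m, then the opening, from -1 (shut) to 1 (fully open). A call has 1 to 5 rows; each row is the pose to reach, as a shift and turn from the pose measured when the call began, along the tool's axes at that moment; what a row does not reach only later rows make up. A row lasts 1/12 s, in which the tool goes at most 41.7 mm and 7.16 degrees, less where a joint would pass 70% of its speed; a pose out of reach is approached as far as the arm can. A call with a gripper value outside its range is refused whole. The fingers move at their own pace and stop on an object; the grip force is fixed at half the most. Time passes only in rows, so rows that repeat a pose let the fingers close. It gives the time, the measured TCP pose, the force and the opening at its end, in the units of the state.
- arm.get_state(): the state, without advancing time (a new reading comes with each control period).
- get_image(name): name is "scene" or "top" or "wrist"; returns (picture, depth): 400x640x3 uint8, blue, green, red; 400x640 float32, m along the optical axis (not along the pixel's ray), 0 where there is no reading.
- calibration(name): a dict with "K" (3x3 intrinsics, pixels), "camera_from_world" (4x4, takes a point from world to camera coordinates); the wrist camera has in their place "hand_eye" (4x4, takes a point from camera to tool coordinates, whose origin is the TCP and whose axes are the tool frame's). Camera axes: x right, y down, z forward; pixel columns grow to the right and rows downward; lengths in m; the calibration is good to about 2 mm. A picture is of the moment at which its call begins: read the wrist's pose just before it. calibration takes no time and is no camera call.
- sign_off(): hands the job in, once; it reports no verdict.
The state is a dict: "clock": time; "joint_pos": joint angles; "qd": joint speeds; "joint_torque": joint torques, N m; "position": TCP position; "tcp_rot": TCP orientation; "ft_force": force on the tool from outside, world axes, zero at the start; "torque": the same for the moment, N m; "width": opening from 0.0 (shut) to 1.0 (fully open).
Only numpy, scipy, OpenCV 4.12 (cv2) and the standard library are available. Lean on these libraries where they do the work, as an engineer would, in place of code of your own. Each camera call takes 0.05 s, during which the arm holds its last target. There are 200 camera calls.

## Working session

There is one attempt and no reset: what is moved stays moved. The work goes in short steps, Python scripts to look and compute and a shell command to move; the robot and the scene stay as the last step left them, time stands still between calls to the robot, and variables do not carry over. Pictures are saved under pics/ and viewed, about 12 in all and at most 16, crops included, and the job is handed in when it is done.

```bash
mkdir -p pics
cat > h.py <<'E'
import numpy as np, cv2, json
from scipy.spatial.transform import Rotation as R
from cell import arm, get_image, calibration
def pose():
    s=arm.get_state(); q=s['tcp_rot']; T=np.eye(4)
    T[:3,:3]=R.from_quat([q[1],q[2],q[3],q[0]]).as_matrix(); T[:3,3]=s['position']; return T
def cam(n):
    c=calibration(n); K=np.array(c['K'])
    T=pose()@np.array(c['hand_eye']) if n=='wrist' else np.linalg.inv(np.array(c['camera_from_world']))
    return K,T   # T: world from camera
def shot(n,f=None):
    KT=cam(n); im,d=get_image(n)
    if f: cv2.imwrite('pics/'+f,im)
    return im,d,KT
def ray(uv,KT):
    K,T=KT; uv=np.atleast_2d(uv).astype(float)
    d=np.c_[uv,np.ones(len(uv))]@np.linalg.inv(K).T@T[:3,:3].T
    return T[:3,3],d
def onz(uv,KT,z):
    o,d=ray(uv,KT); return o+d*((z-o[2])/d[:,2])[:,None]
def onx(uv,KT,x):
    o,d=ray(uv,KT); return o+d*((x-o[0])/d[:,0])[:,None]
def dep(uv,d,KT):
    uv=np.atleast_2d(uv); o,r=ray(uv,KT); return o+r*np.array([d[int(v),int(u)] for u,v in uv])[:,None]
def proj(p,KT):
    K,T=KT; p=np.atleast_2d(p); c=(p-T[:3,3])@T[:3,:3]; q=c@K.T; return q[:,:2]/q[:,2:]
def tri(a,KA,b,KB):
    o1,d1=ray(a,KA);o2,d2=ray(b,KB);d1=d1[0];d2=d2[0]
    s=np.linalg.lstsq(np.c_[d1,-d2],o2-o1,rcond=None)[0]
    p,q=o1+s[0]*d1,o2+s[1]*d2; return (p+q)/2,np.linalg.norm(p-q)
def go(target,Rt=None):
    "shift in tool axes and rotvec (deg) in tool axes to reach world target TCP position / rotation"
    T=pose(); s=T[:3,:3].T@(np.array(target)-T[:3,3])
    r=R.from_matrix(T[:3,:3].T@Rt).as_rotvec(degrees=True) if Rt is not None else np.zeros(3)
    print('turn',r.round(2),'shift',s.round(4))
def down(yaw):
    "tool y down; jaw axis z along (cos yaw, sin yaw)"
    z=np.array([np.cos(yaw),np.sin(yaw),0]); y=np.array([0,0,-1.]); return np.c_[np.cross(y,z),y,z]
E
python3 - <<'E'
from h import *
np.set_printoptions(precision=4,suppress=True)
a=shot('scene','s0.png'); b=shot('top','t0.png'); s=arm.get_state()
print({k:np.round(v,3) for k,v in s.items()}); print(arm.tcp_to_grasp); print(pose())
for n in('scene','top'): K,T=cam(n); print(n,K.round(1).tolist(),T)
print(calibration('wrist'))
E
```

```text
{'clock': np.float64(0.1), 'joint_pos': array([-1.131,  0.32 ,  1.566,  0.   ,  1.257, -0.02 ]), 'qd': array([-0.001, -0.003, -0.003,  0.   , -0.   ,  0.001]), 'joint_torque': array([  0.   , -41.641, -23.471,  -0.   ,   0.005,  -0.   ]), 'position': array([ 0.255, -0.515,  0.303]), 'tcp_rot': array([ 0.161, -0.161,  0.689, -0.688]), 'ft_force': array([ 0.772, -0.365, -0.261]), 'torque': array([ 0.034,  0.006, -0.005]), 'width': np.float64(1.0)}
0.0539
[[-0.8962 -0.0007  0.4437  0.255 ]
 [-0.4437  0.0014 -0.8962 -0.515 ]
 [-0.0001 -1.     -0.0016  0.3032]
 [ 0.      0.      0.      1.    ]]
scene [[448.0, 0.0, 320.7], [0.0, 448.0, 197.9], [0.0, 0.0, 1.0]] [[ 0.8974  0.3287 -0.2944  0.9   ]
 [ 0.4411 -0.6864  0.5781 -0.779 ]
 [-0.0121 -0.6487 -0.761   1.2018]
 [ 0.      0.      0.      1.    ]]
top [[456.3, 0.0, 320.2], [0.0, 456.3, 198.4], [0.0, 0.0, 1.0]] [[-0.026  -0.9792  0.2013  0.2008]
 [-0.9997  0.0253 -0.006   0.0111]
 [ 0.0008 -0.2013 -0.9795  1.5381]
 [ 0.      0.      0.      1.    ]]
{'K': array([[300.4202,   0.    , 321.2793],
       [  0.    , 300.4202, 199.3247],
       [  0.    ,   0.    ,   1.    ]]), 'hand_eye': array([[ 0.0003,  0.9614,  0.2753, -0.07  ],
       [-0.0004, -0.2753,  0.9614, -0.0688],
       [ 1.    , -0.0004,  0.0003, -0.    ],
       [ 0.    ,  0.    ,  0.    ,  1.    ]])}
```

View pics/s0.png

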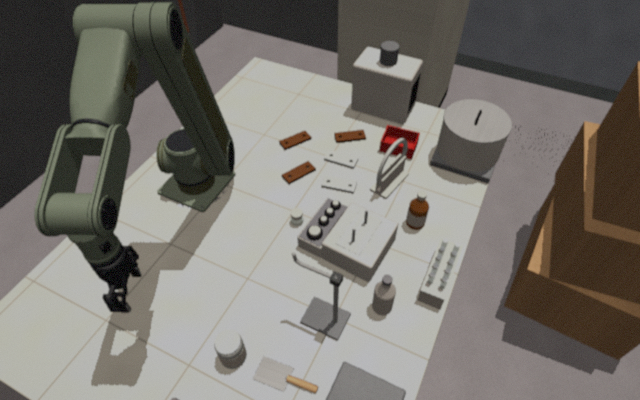

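View pics/t0.png

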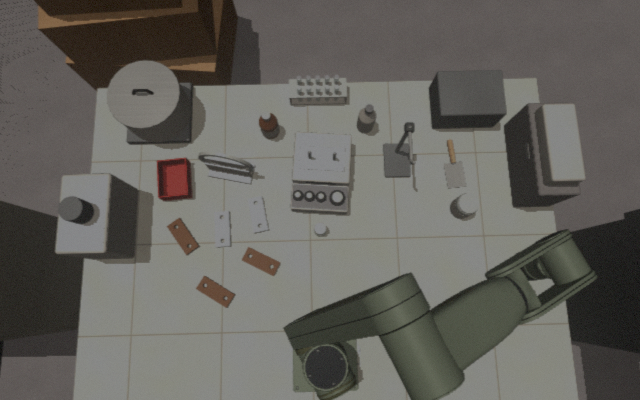

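Run:
```python
from h import *
np.set_printoptions(precision=3,suppress=True)
im,d,KT=shot('top')
print('keys',onz([[298,196],[309,197],[320,197],[338,198]],KT,.082).tolist())
cv2.imwrite('pics/t1.png',cv2.resize(im[95:260,150:430],None,fx=2.85,fy=2.85,interpolation=cv2.INTER_CUBIC))
hsv=cv2.cvtColor(im,cv2.COLOR_BGR2HSV)
for box in([205,200,240,255],[240,190,278,240]):
    x0,y0,x1,y1=box; m=np.zeros(im.shape[:2],np.uint8); g=hsv[...,2]; sub=g[y0:y1,x0:x1]
    z=np.array([[dep([u,v],d,KT)[0,2] for u in range(x0,x1)] for v in range(y0,y1)])
    m=((z>.006)&(z<.03)).astype(np.uint8); c=max(cv2.findContours(m,0,1)[0],key=cv2.contourArea)
    r=cv2.minAreaRect(c); bx=cv2.boxPoints(r)+[x0,y0]; w=onz(bx,KT,.012); print('plate',w[:,:2].tolist(),w.mean(0), 'zmed',np.median(z[m>0]),m.sum())
# depth map of heights
vv,uu=np.mgrid[0:400,0:640]; o,r=ray(np.c_[uu.ravel(),vv.ravel()],KT); P=(o+r*d.ravel()[:,None]).reshape(400,640,3)
for n,(x0,y0,x1,y1) in dict(hoop=(190,145,265,185),stand=(380,115,425,195),heater=(288,130,356,215)).items():
    Q=P[y0:y1,x0:x1].reshape(-1,3); 
    for lo,hi in((.004,.02),(.03,.075),(.075,.1),(.1,.17),(.17,.24),(.24,.3)):
        q=Q[(Q[:,2]>lo)&(Q[:,2]<hi)]
        if len(q)>3: print(n,lo,hi,len(q),np.percentile(q,[5,50,95],axis=0).tolist())
```

```text
keys [[0.5097964200825644, 0.07439453389194545, 0.08200000000000007], [0.5055399280267914, 0.03860298049639521, 0.08200000000000007], [0.5046147002974541, 0.0027561921092072207, 0.08200000000000007], [0.49977360305953134, -0.055792575122185946, 0.08200000000000007]]
plate [[0.47693736060513847, 0.3697411246278556], [0.48088632389983776, 0.31298017759214436], [0.3611628146668653, 0.3002557512957757], [0.3573613315070401, 0.3561465765149868]] [0.419 0.335 0.012] zmed 0.011070118764776371 507
plate [[0.5212533335666727, 0.2511360102871414], [0.529949701015944, 0.19969339805096395], [0.4110444188126388, 0.17770702098881688], [0.40263504214716306, 0.2283943867961334]] [0.466 0.214 0.012] zmed 0.01121332387084184 478
hoop 0.004 0.02 478 [[0.581726792038659, 0.22795917726586104, 0.004237027247547731], [0.6077310029144637, 0.32179202150944713, 0.007953349763795248], [0.7004450755072283, 0.4449152951754642, 0.015286775587057096]]
hoop 0.03 0.075 304 [[0.5991983856671772, 0.24264105272164363, 0.032945025736992005], [0.6224241289072749, 0.3114102571777162, 0.055651168147343166], [0.642416707089
[... 2123 characters left out ...]
55100458, 0.11067171751173482, 0.018403955139918278]]
heater 0.03 0.075 1469 [[0.46517211758758176, -0.08151025026758123, 0.05007480961922348], [0.5052360781767489, 0.006715122490141617, 0.05964921106208165], [0.5546675997602656, 0.08970952920584441, 0.0724336655016061]]
heater 0.075 0.1 2993 [[0.5160788585647674, -0.09086945703960068, 0.0806606869318077], [0.6287137109625369, -0.007144564239468439, 0.08819712466883045], [0.7130166601030142, 0.07809081624293808, 0.09369684464304724]]
heater 0.1 0.17 39 [[0.6253093677804181, -0.04832391727057531, 0.10474276621110781], [0.6328159413597152, 0.028463272916336574, 0.13396251779108814], [0.6396278218826241, 0.03768839569706821, 0.150865657395359]]
```

View pics/t1.png

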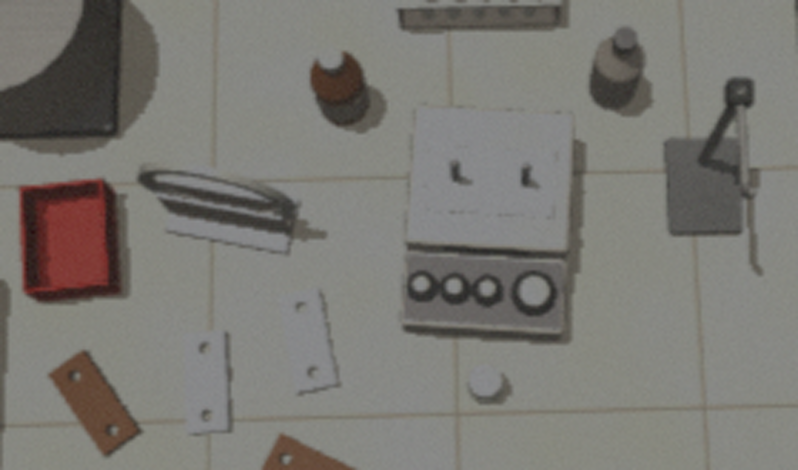

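```bash
cat >> h.py <<'E'
def dn(xang):
    "tool pointing down, tool x at xang degrees in the world plane"
    a=np.radians(xang); return down(a+np.pi/2)
def plan(target,xang,T=None,lin=.18,ang=30,via=()):
    "print per-call turns (deg, tool axes) and shifts (m, tool axes)"
    T=pose() if T is None else T
    target=np.array(target,float); R1=dn(xang)
    rv=R.from_matrix(T[:3,:3].T@R1).as_rotvec(); D=target-T[:3,3]
    n=max(1,int(np.ceil(max(np.linalg.norm(D)/lin,np.degrees(np.linalg.norm(rv))/ang))))
    for i in range(n):
        Ra=T[:3,:3]@R.from_rotvec(rv*i/n).as_matrix()
        print(i+1,'turn',np.degrees(rv/n).round(1),'shift',(Ra.T@D/n).round(4))
    return np.block([[R1,target[:,None]],[np.zeros((1,3)),1]])
E
python3 -c "
from h import *
plan([.40,.27,.26],6)"
```

```text
1 turn [  0.  -26.6  -0. ] shift [-0.0797  0.0074 -0.1065]
2 turn [  0.  -26.6  -0. ] shift [-0.119   0.0073 -0.0595]
3 turn [  0.  -26.6  -0. ] shift [-1.331e-01  7.300e-03  1.000e-04]
4 turn [  0.  -26.6  -0. ] shift [-0.1189  0.0072  0.0596]
5 turn [  0.  -26.6  -0. ] shift [-0.0796  0.0072  0.1066]
6 turn [  0.  -26.6  -0. ] shift [-0.0234  0.0072  0.131 ]
```

```bash
python3 -m creep '[[[0,-27,0],[-0.08,0.007,-0.106],1],[[0,-27,0],[-0.08,0.007,-0.106],1],[[0,-27,0],[-0.08,0.007,-0.106],1],[[0,-27,0],[-0.08,0.007,-0.106],1],[[0,-27,0],[-0.08,0.007,-0.106],1]]'
python3 -m creep '[[[0,-27,0],[-0.119,0.007,-0.06],1],[[0,-27,0],[-0.119,0.007,-0.06],1],[[0,-27,0],[-0.119,0.007,-0.06],1],[[0,-27,0],[-0.119,0.007,-0.06],1],[[0,-27,0],[-0.119,0.007,-0.06],1]]'
python3 -m creep '[[[0,-27,0],[-0.133,0.007,0],1],[[0,-27,0],[-0.133,0.007,0],1],[[0,-27,0],[-0.133,0.007,0],1],[[0,-27,0],[-0.133,0.007,0],1],[[0,-27,0],[-0.133,0.007,0],1]]'
python3 -m creep '[[[0,-27,0],[-0.119,0.007,0.06],1],[[0,-27,0],[-0.119,0.007,0.06],1],[[0,-27,0],[-0.119,0.007,0.06],1],[[0,-27,0],[-0.119,0.007,0.06],1],[[0,-27,0],[-0.119,0.007,0.06],1]]'
python3 -m creep '[[[0,-27,0],[-0.08,0.007,0.106],1],[[0,-27,0],[-0.08,0.007,0.106],1],[[0,-27,0],[-0.08,0.007,0.106],1],[[0,-27,0],[-0.08,0.007,0.106],1],[[0,-27,0],[-0.08,0.007,0.106],1]]'
python3 -m creep '[[[0,-27,0],[-0.023,0.007,0.131],1],[[0,-27,0],[-0.023,0.007,0.131],1],[[0,-27,0],[-0.023,0.007,0.131],1],[[0,-27,0],[-0.023,0.007,0.131],1],[[0,-27,0],[-0.023,0.007,0.131],1]]'
python3 -c "
from h import *
print(pose().round(3));s=arm.get_state();print(s['clock'],s['joint_pos'])
shot('wrist','w0.png')"
```

```text
clock: 0.57
position: [0.2797, -0.3819, 0.2963]
tcp_rot: [0.319, -0.319, 0.632, -0.63]
ft_force: [1.1, 0.4, 0.9]
width: 1.001
clock: 0.98
position: [0.3022, -0.249, 0.2896]
tcp_rot: [0.458, -0.458, 0.54, -0.538]
ft_force: [0.3, -0.3, -0.6]
width: 0.997
clock: 1.4
position: [0.3247, -0.1172, 0.2832]
tcp_rot: [0.572, -0.571, 0.417, -0.416]
ft_force: [0.6, -1.7, 0.4]
width: 0.996
clock: 1.82
position: [0.3473, 0.0151, 0.2767]
tcp_rot: [0.654, -0.652, 0.272, -0.272]
ft_force: [-0.1, -0.7, 0.4]
width: 1.0
clock: 2.23
position: [0.3684, 0.1469, 0.2698]
tcp_rot: [0.699, -0.698, 0.112, -0.113]
ft_force: [0.9, 0.0, -0.5]
width: 0.996
clock: 2.65
position: [0.3901, 0.2784, 0.2626]
tcp_rot: [0.705, -0.705, -0.053, 0.051]
ft_force: [-0.4, -0.0, 0.4]
width: 1.004
[[ 0.989  0.003 -0.146  0.39 ]
 [ 0.146  0.001  0.989  0.278]
 [ 0.003 -1.     0.     0.263]
 [ 0.     0.     0.     1.   ]]
2.65 [ 5.96358780e-01  2.01483826e-01  1.84059763e+00 -1.14530692e-03
  1.09691529e+00 -1.12045016e+00]
```

View pics/w0.png

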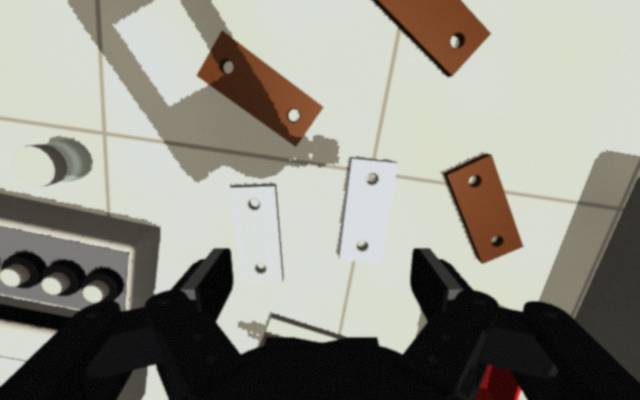

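Run:
```python
from h import *
np.set_printoptions(precision=4,suppress=True)
W=cam('wrist'); Tp=cam('top')
for n,w,t in(('A',[[372,178],[362,245]],[[222.6,240.6],[221.6,217.1]]),('B',[[254,204],[260,268]],[[259.8,225.5],[255.3,202.4]])):
    for a,b in zip(w,t): print(n,'tri',*tri(a,W,b,Tp))
    h=onz(w,W,.012); v=h[1]-h[0]; print(n,h.mean(0),'len',np.linalg.norm(v),'ang',np.degrees(np.arctan2(v[1],v[0])))
h=onz([[254,204],[260,268]],W,.012); v=h[1]-h[0]; c=h.mean(0)
plan([c[0],c[1],.13],np.degrees(np.arctan2(v[1],v[0])))
```

```text
A tri [0.3759 0.3273 0.0333] 0.001273280500780599
A tri [0.4577 0.335  0.0156] 0.002708500327815923
A [0.4194 0.3326 0.012 ] len 0.07942945377749326 ang 2.5129794289057177
B tri [0.4258 0.2074 0.0163] 0.0003684085094416577
B tri [0.5046 0.2217 0.0154] 0.002742354375644281
B [0.4665 0.2134 0.012 ] len 0.07928318631281463 ang 9.780095166984028
1 turn [ 0.  -1.6  0.1] shift [ 0.0671  0.1328 -0.0738]
```

```bash
python3 -m creep '[[[0,-1.6,0],[0.067,0.05,-0.074],1],[[0,-1.6,0],[0.067,0.1,-0.074],1],[[0,-1.6,0],[0.067,0.133,-0.074],1],[[0,-1.6,0],[0.067,0.133,-0.074],1],[[0,-1.6,0],[0.067,0.133,-0.074],1]]'
python3 - <<'E'
from h import *
np.set_printoptions(precision=4,suppress=True)
im,d,W=shot('wrist','w1.png'); plan([.4665,.2134,.076],9.8)
p=proj([[.4665-.04*np.cos(.171),.2134-.04*np.sin(.171),.012]],W)[0]; print(p, pose()[:3,3])
E
```

```text
clock: 3.12
position: [0.4656, 0.2075, 0.1251]
tcp_rot: [-0.703, 0.707, 0.054, -0.059]
ft_force: [-0.2, -0.6, 0.4]
width: 0.998
1 turn [ 0.2 -0.6 -0.4] shift [0.0019 0.0502 0.0049]
[330.6363 168.2791] [0.4657 0.2085 0.1262]
```

View pics/w1.png

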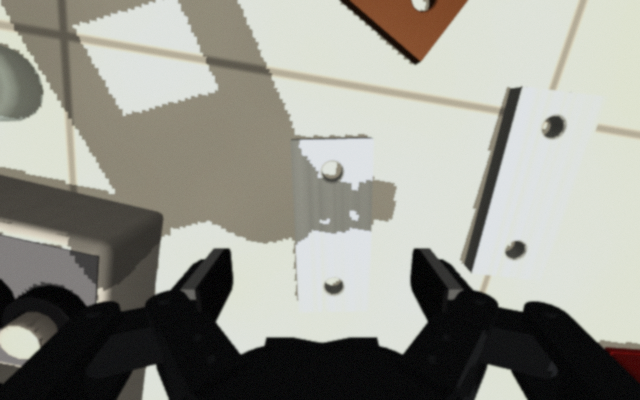

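```bash
python3 -m creep '[[[0,-0.6,0],[0.003,0.03,0.005],1],[[0,-0.6,0],[0.003,0.05,0.005],1],[[0,-0.6,0],[0.003,0.051,0.005],1],[[0,-0.6,0],[0.003,0.051,0.005],1]]'
python3 -m creep '[[[0,0,0],[0,0,0],-1],[[0,0,0],[0,0,0],-1],[[0,0,0],[0,0,0],-1],[[0,0,0],[0,0,0],-1],[[0,0,0],[0,0,0],-1]]'
python3 -m creep '[[[0,0,0],[0,0,0],-1],[[0,0,0],[0,0,0],-1],[[0,0,0],[0,0,0],-1],[[0,0,0],[0,0,0],-1],[[0,0,0],[0,0,0],-1]]'
python3 -c "
from h import *
print(pose().round(4))"
```

```text
clock: 3.5
position: [0.4676, 0.2129, 0.0762]
tcp_rot: [-0.703, 0.706, 0.057, -0.062]
ft_force: [-0.3, 1.0, 0.3]
width: 0.998
clock: 3.92
position: [0.4684, 0.2134, 0.0786]
tcp_rot: [-0.703, 0.706, 0.058, -0.061]
ft_force: [-1.2, -1.9, 10.2]
width: 0.554
clock: 4.33
position: [0.4683, 0.2134, 0.0787]
tcp_rot: [-0.703, 0.706, 0.058, -0.061]
ft_force: [-0.3, -0.1, 2.2]
width: 0.548
[[ 0.9858 -0.0032 -0.168   0.4683]
 [ 0.168  -0.0038  0.9858  0.2134]
 [-0.0038 -1.     -0.0032  0.0787]
 [ 0.      0.      0.      1.    ]]
```

```bash
python3 -m creep '[[[0,0,0],[0,-0.03,0],-1],[[0,0,0],[0,-0.07,0],-1],[[0,0,0],[0,-0.11,0],-1],[[0,0,0],[0,-0.14,0],-1],[[0,0,0],[0,-0.14,0],-1]]'
python3 - <<'E'
from h import *
np.set_printoptions(precision=4,suppress=True)
im,d,W=shot('wrist','w2.png'); plan([.629,-.0073,.26],-94.4); print(arm.get_state()['width'])
E
```

```text
clock: 4.75
position: [0.4716, 0.2152, 0.2249]
tcp_rot: [0.705, -0.704, -0.063, 0.057]
ft_force: [0.2, 0.7, -1.4]
width: 0.551
1 turn [-0.  26.   0.1] shift [ 0.0299 -0.0094 -0.0614]
2 turn [-0.  26.   0.1] shift [ 0.0537 -0.0094 -0.0421]
3 turn [-0.  26.   0.1] shift [ 0.0667 -0.0094 -0.0142]
4 turn [-0.  26.   0.1] shift [ 0.0662 -0.0095  0.0165]
0.5502037469487407
```

View pics/w2.png

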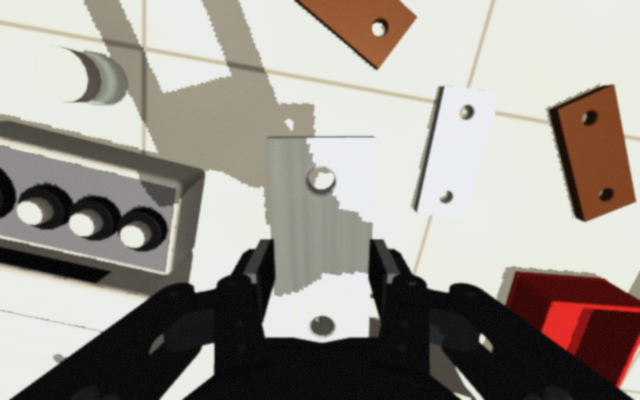

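Run:
```python
from h import *
np.set_printoptions(precision=4,suppress=True)
W=cam('wrist'); T=pose(); Ti=np.linalg.inv(T)
K,Tw=W; H=Ti@Tw; KT=(K,H)   # camera in tool frame
o,d=ray([[321,179],[322,325]],KT)
from scipy.optimize import brentq
f=lambda h:np.linalg.norm(np.diff(o+d*((h-o[1])/d[:,1])[:,None],axis=0))-.08
h=brentq(f,.02,.12); print('plate top tool y',h,'holes tool',o+d*((h-o[1])/d[:,1])[:,None])
print('at .0667',o+d*((.0667-o[1])/d[:,1])[:,None])
plan([.544,-.0007,.265],-94.4,lin=.15,ang=28)
```

```text
plate top tool y 0.06766707284874983 holes tool [[-0.0404  0.0677 -0.0001]
 [ 0.0396  0.0677  0.0004]]
at .0667 [[-0.0406  0.0667 -0.0001]
 [ 0.0388  0.0667  0.0004]]
1 turn [-0.  26.   0.1] shift [ 0.0092 -0.0107 -0.0562]
2 turn [-0.  26.   0.1] shift [ 0.0329 -0.0107 -0.0465]
3 turn [-0.  26.   0.1] shift [ 0.0499 -0.0107 -0.0273]
4 turn [-0.  26.   0.1] shift [ 0.0568 -0.0108 -0.0027]
```

```bash
python3 -m creep '[[[0,26,0],[0.009,-0.011,-0.056],-1],[[0,26,0],[0.009,-0.011,-0.056],-1],[[0,26,0],[0.009,-0.011,-0.056],-1],[[0,26,0],[0.009,-0.011,-0.056],-1],[[0,26,0],[0.009,-0.011,-0.056],-1]]'
python3 -m creep '[[[0,26,0],[0.033,-0.011,-0.047],-1],[[0,26,0],[0.033,-0.011,-0.047],-1],[[0,26,0],[0.033,-0.011,-0.047],-1],[[0,26,0],[0.033,-0.011,-0.047],-1],[[0,26,0],[0.033,-0.011,-0.047],-1]]'
python3 -m creep '[[[0,26,0],[0.05,-0.011,-0.027],-1],[[0,26,0],[0.05,-0.011,-0.027],-1],[[0,26,0],[0.05,-0.011,-0.027],-1],[[0,26,0],[0.05,-0.011,-0.027],-1],[[0,26,0],[0.05,-0.011,-0.027],-1]]'
python3 -m creep '[[[0,26,0],[0.057,-0.011,-0.003],-1],[[0,26,0],[0.057,-0.011,-0.003],-1],[[0,26,0],[0.057,-0.011,-0.003],-1],[[0,26,0],[0.057,-0.011,-0.003],-1],[[0,26,0],[0.057,-0.011,-0.003],-1]]'
python3 -m creep '[[[0,0,0],[0,0,0],-1],[[0,0,0],[0,0,0],-1]]'
python3 - <<'E'
from h import *
np.set_printoptions(precision=4,suppress=True)
im,d,W=shot('wrist','w3.png'); print(pose(),proj([[.632,.0325,.152],[.626,-.047,.152]],W))
E
```

```text
clock: 5.22
position: [0.4877, 0.1602, 0.231]
tcp_rot: [-0.699, 0.701, -0.101, 0.101]
ft_force: [0.2, 0.6, -1.2]
width: 0.551
clock: 5.63
position: [0.5055, 0.1055, 0.2405]
tcp_rot: [-0.658, 0.66, -0.257, 0.255]
ft_force: [0.4, -0.5, -2.4]
width: 0.551
clock: 6.05
position: [0.5238, 0.0518, 0.2505]
tcp_rot: [-0.583, 0.587, -0.398, 0.396]
ft_force: [-0.2, 0.2, -1.7]
width: 0.549
clock: 6.47
position: [0.5419, -0.0022, 0.2607]
tcp_rot: [0.479, -0.484, 0.519, -0.517]
ft_force: [0.1, -0.1, -1.1]
width: 0.553
clock: 6.63
position: [0.5416, -0.0017, 0.2601]
tcp_rot: [0.48, -0.486, 0.518, -0.515]
ft_force: [0.0, 0.3, -1.5]
width: 0.552
[[-0.0681 -0.0079  0.9976  0.5417]
 [-0.9977 -0.0026 -0.0681 -0.0018]
 [ 0.0031 -1.     -0.0077  0.2603]
 [ 0.      0.      0.      1.    ]] [[471.3412 164.9736]
 [453.6984 284.0241]]
```

View pics/w3.png

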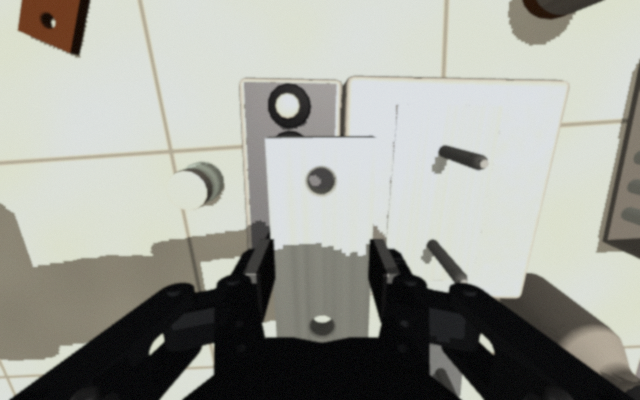

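Run:
```python
import cv2
im=cv2.imread('pics/w3.png'); cv2.imwrite('pics/w3c.png',cv2.resize(im[140:295,425:495],None,fx=3.8,fy=3.8,interpolation=cv2.INTER_CUBIC))
```

```text
(no output)
```

View pics/w3c.png

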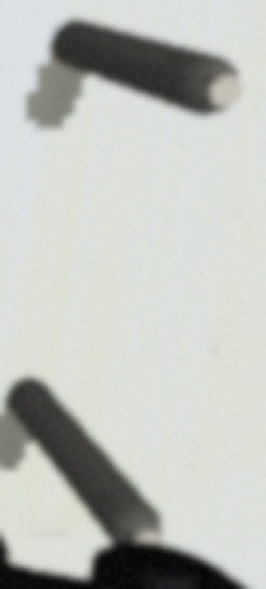

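Run:
```python
from h import *
np.set_printoptions(precision=4,suppress=True)
W=cam('wrist'); uv=[[483.6,163.3],[463.4,281.7]]
for z in(.148,.152,.156):
    p=onz(uv,W,z); v=p[0]-p[1]; print(z,p,'mid',p.mean(0),np.linalg.norm(v),'y-axis ang',np.degrees(np.arctan2(v[1],v[0])))
print('tri top', [tri(a,W,b,cam('top')) for a,b in zip(uv,([[150+453/2.85,95+160/2.85]],[[150+526/2.85,95+164/2.85]]))])
```

```text
0.148 [[ 0.6415  0.0321  0.148 ]
 [ 0.6344 -0.0485  0.148 ]] mid [ 0.6379 -0.0082  0.148 ] 0.08084371765279406 y-axis ang 84.99373758490601
0.152 [[ 0.6394  0.0329  0.152 ]
 [ 0.6325 -0.0459  0.152 ]] mid [ 0.6359 -0.0065  0.152 ] 0.07905601344298659 y-axis ang 84.99373758490606
0.156 [[ 0.6373  0.0337  0.156 ]
 [ 0.6305 -0.0433  0.156 ]] mid [ 0.6339 -0.0048  0.156 ] 0.07726830923317907 y-axis ang 84.99373758490609
tri top [(array([0.6377, 0.034 , 0.156 ]), np.float64(0.000924089960356008)), (array([ 0.633 , -0.0467,  0.1507]), np.float64(0.00010523391003497808))]
```

Run:
```python
from h import *
plan([.6362,-.0066,.250],-95)
```

```text
1 turn [0.4 1.1 0.2] shift [-0.0016  0.0096  0.0947]
```

```bash
python3 -m creep '[[[0.4,1.1,0.2],[-0.0016,0,0.03],-1],[[0.4,1.1,0.2],[-0.0016,0,0.06],-1],[[0.4,1.1,0.2],[-0.0016,0.005,0.095],-1],[[0.4,1.1,0.2],[-0.0016,0.01,0.095],-1],[[0.4,1.1,0.2],[-0.0016,0.01,0.095],-1]]'
python3 -m creep '[[[0,0,0],[0,0,0],-1],[[0,0,0],[0,0,0],-1]]'
python3 - <<'E'
from h import *
np.set_printoptions(precision=4,suppress=True)
im,d,W=shot('wrist','w4.png'); plan([.6362,-.0066,.240],-95)
cv2.imwrite('pics/w4c.png',cv2.resize(im[130:345,255:390],None,fx=2.75,fy=2.75,interpolation=cv2.INTER_CUBIC))
print(pose())
E
```

```text
clock: 7.1
position: [0.637, -0.0064, 0.2473]
tcp_rot: [0.477, -0.479, 0.522, -0.52]
ft_force: [-0.9, -0.3, -1.6]
width: 0.551
clock: 7.27
position: [0.6361, -0.0061, 0.2469]
tcp_rot: [0.477, -0.48, 0.522, -0.519]
ft_force: [-0.1, 0.3, -1.3]
width: 0.551
1 turn [ 0.3  0.2 -0. ] shift [0.0004 0.0074 0.0001]
[[-0.0841 -0.0047  0.9964  0.6362]
 [-0.9965  0.0004 -0.0841 -0.0062]
 [-0.     -1.     -0.0047  0.2474]
 [ 0.      0.      0.      1.    ]]
```

View pics/w4c.png

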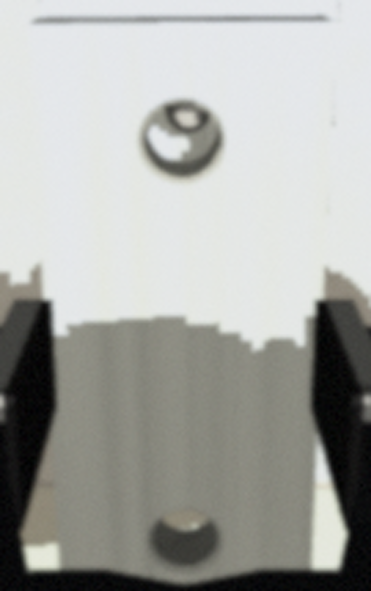

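Run:
```python
from h import *
np.set_printoptions(precision=4,suppress=True)
K,Tw=cam('wrist'); T=pose(); H=np.linalg.inv(T)@Tw; KT=(K,H)
y=(T[2,3]-.152)
print(proj([[-.0404,y,-.0001],[.0396,y,.0002]],KT))
o,d=ray([[321.9,172.6],[322.5,318.6],[320.3,179.7]],KT)
print('pins tool',(o+d*((y-o[1])/d[:,1])[:,None])); print('hole tool',o+d[2]*((.0677-o[1])/d[2,1]))
```

```text
[[320.8073 168.8899]
 [321.378  295.3143]]
pins tool [[-0.0383  0.0954  0.0005]
 [ 0.0567  0.0954  0.0009]
 [-0.0343  0.0954 -0.0004]]
hole tool [-0.0403  0.0677 -0.0003]
```

```bash
python3 -m creep '[[[0.3,0.2,0],[0.0019,0.004,0.0008],-1],[[0.3,0.2,0],[0.0019,0.01,0.0008],-1],[[0.3,0.2,0],[0.0019,0.01,0.0008],-1]]'
python3 -m creep '[[[0,0,0],[0,0.004,0],-1],[[0,0,0],[0,0.008,0],-1],[[0,0,0],[0,0.011,0],-1],[[0,0,0],[0,0.013,0],-1]]'
python3 - <<'E'
from h import *
np.set_printoptions(precision=4,suppress=True)
im,d,W=shot('wrist','w5.png'); s=arm.get_state(); print(s['ft_force'],s['torque'],pose())
K,Tw=W; T=pose(); KT=(K,np.linalg.inv(T)@Tw)
print(proj([[-.0404,.0677,0],[-.04,T[2,3]-.152,0]],KT))
E
```

```text
clock: 7.57
position: [0.6357, -0.0082, 0.2364]
tcp_rot: [0.477, -0.478, 0.522, -0.521]
ft_force: [0.3, -0.4, -1.7]
width: 0.55
clock: 7.9
position: [0.6355, -0.0082, 0.2228]
tcp_rot: [0.477, -0.478, 0.522, -0.521]
ft_force: [-0.0, -0.4, -1.2]
width: 0.551
[-0.2868  0.6187 -1.9738] [0.0713 0.0004 0.0254] [[-0.0876 -0.0028  0.9962  0.6354]
 [-0.9962  0.0001 -0.0876 -0.0082]
 [ 0.0001 -1.     -0.0028  0.2225]
 [ 0.      0.      0.      1.    ]]
[[320.7331 179.4928]
 [320.7393 179.0773]]
```

```bash
python3 -m creep '[[[0,0,0],[0,0.006,0],-1],[[0,0,0],[0,0.012,0],-1],[[0,0,0],[0,0.018,0],-1],[[0,0,0],[0,0.024,0],-1],[[0,0,0],[0,0.026,0],-1]]'
python3 -m creep '[[[0,0,0],[0,0.006,0],-1],[[0,0,0],[0,0.012,0],-1],[[0,0,0],[0,0.018,0],-1],[[0,0,0],[0,0.022,0],-1],[[0,0,0],[0,0.023,0],-1]]'
```

```text
clock: 8.37
position: [0.6353, -0.0082, 0.1952]
tcp_rot: [0.477, -0.479, 0.522, -0.521]
ft_force: [0.1, -0.0, -0.4]
width: 0.554
clock: 8.78
position: [0.6352, -0.0082, 0.1714]
tcp_rot: [0.477, -0.478, 0.523, -0.521]
ft_force: [1.2, 0.2, -0.6]
width: 0.551
```

```bash
python3 -m creep '[[[0,0,0],[0,0,0],1],[[0,0,0],[0,0,0],1],[[0,0,0],[0,0,0],1],[[0,0,0],[0,0,0],1],[[0,0,0],[0,0,0],1]]'
python3 -m creep '[[[0,0,0],[0,-0.03,0],1],[[0,0,0],[0,-0.07,0],1],[[0,0,0],[0,-0.11,0],1],[[0,0,0],[0,-0.13,0],1],[[0,0,0],[0,-0.13,0],1]]'
python3 - <<'E'
from h import *
plan([.4194-.02,.3326,.22],2.5)
im,d,W=shot('wrist','w6.png')
# plate top height on pins from depth near its near half
q=dep([[u,v] for u in range(300,345,4) for v in range(150,200,5)],d,W); print(np.median(q,axis=0),pose()[:3,3])
E
```

```text
clock: 9.2
position: [0.6353, -0.0082, 0.1718]
tcp_rot: [0.477, -0.478, 0.522, -0.521]
ft_force: [0.0, 0.8, -0.1]
width: 1.002
clock: 9.62
position: [0.6376, -0.0083, 0.3085]
tcp_rot: [-0.48, 0.475, -0.519, 0.524]
ft_force: [0.3, 0.1, -0.0]
width: 0.999
1 turn [ -0.1 -24.4   0.1] shift [-0.0796  0.0216 -0.067 ]
2 turn [ -0.1 -24.4   0.1] shift [-0.1002  0.0218 -0.0281]
3 turn [ -0.1 -24.4   0.1] shift [-0.1028  0.022   0.0158]
4 turn [ -0.1 -24.4   0.1] shift [-0.0871  0.0221  0.0568]
[0.64187022 0.00759425 0.10084241] [ 0.63656359 -0.00823337  0.30520421]
```

```bash
python3 -m creep '[[[0,-24.5,0],[-0.08,0.022,-0.067],1],[[0,-24.5,0],[-0.08,0.022,-0.067],1],[[0,-24.5,0],[-0.08,0.022,-0.067],1],[[0,-24.5,0],[-0.08,0.022,-0.067],1],[[0,-24.5,0],[-0.08,0.022,-0.067],1]]'
python3 -m creep '[[[0,-24.5,0],[-0.1,0.022,-0.028],1],[[0,-24.5,0],[-0.1,0.022,-0.028],1],[[0,-24.5,0],[-0.1,0.022,-0.028],1],[[0,-24.5,0],[-0.1,0.022,-0.028],1],[[0,-24.5,0],[-0.1,0.022,-0.028],1]]'
python3 -m creep '[[[0,-24.5,0],[-0.103,0.022,0.016],1],[[0,-24.5,0],[-0.103,0.022,0.016],1],[[0,-24.5,0],[-0.103,0.022,0.016],1],[[0,-24.5,0],[-0.103,0.022,0.016],1],[[0,-24.5,0],[-0.103,0.022,0.016],1]]'
python3 -m creep '[[[0,-24.5,0],[-0.087,0.022,0.057],1],[[0,-24.5,0],[-0.087,0.022,0.057],1],[[0,-24.5,0],[-0.087,0.022,0.057],1],[[0,-24.5,0],[-0.087,0.022,0.057],1],[[0,-24.5,0],[-0.087,0.022,0.057],1]]'
python3 -m creep '[[[0,0,0],[0,0,0],1],[[0,0,0],[0,0,0],1]]'
python3 - <<'E'
from h import *
im,d,W=shot('wrist','w7.png')
print(pose().round(4))
vv,uu=np.mgrid[0:400,0:640]; o,r=ray(np.c_[uu.ravel(),vv.ravel()],W); P=(o+r*d.ravel()[:,None]).reshape(400,640,3)
b,g,rr=[im[...,i].astype(int) for i in range(3)]
m=((P[...,2]>.007)&(P[...,2]<.018)&(abs(b-rr)<25)).astype(np.uint8)
m=cv2.morphologyEx(m,cv2.MORPH_OPEN,np.ones((5,5)))
for c in cv2.findContours(m,0,1)[0]:
    if cv2.contourArea(c)>1500:
        w=onz(cv2.boxPoints(cv2.minAreaRect(c)),W,.012); print(cv2.contourArea(c),cv2.minAreaRect(c),w[:,:2].round(4).tolist(),w.mean(0).round(4))
E
```

```text
clock: 10.08
position: [0.5753, 0.0784, 0.2813]
tcp_rot: [-0.578, 0.578, -0.407, 0.407]
ft_force: [1.2, -0.7, 0.2]
width: 1.002
clock: 10.5
position: [0.5145, 0.1636, 0.2581]
tcp_rot: [-0.651, 0.652, -0.276, 0.275]
ft_force: [0.5, -0.9, -0.2]
width: 1.0
clock: 10.92
position: [0.4541, 0.2488, 0.2354]
tcp_rot: [-0.694, 0.696, -0.132, 0.13]
ft_force: [0.2, -0.3, 0.2]
width: 0.997
clock: 11.33
position: [0.3942, 0.3336, 0.213]
tcp_rot: [-0.706, 0.708, 0.017, -0.02]
ft_force: [-0.0, 0.2, 0.0]
width: 1.002
clock: 11.5
position: [0.3955, 0.3329, 0.2131]
tcp_rot: [-0.706, 0.708, 0.016, -0.018]
ft_force: [-0.1, -0.2, 0.9]
width: 0.997
[[ 0.9988 -0.0028 -0.0487  0.3953]
 [ 0.0487 -0.0027  0.9988  0.3329]
 [-0.0029 -1.     -0.0026  0.2132]
 [ 0.      0.      0.      1.    ]]
6082.0 ((323.0, 214.5), (119.0, 54.0), 90.0) [[0.3624, 0.3081], [0.36, 0.3564], [0.4791, 0.3653], [0.4818, 0.311]] [0.4208 0.3352 0.012 ]
```

View pics/w7.png

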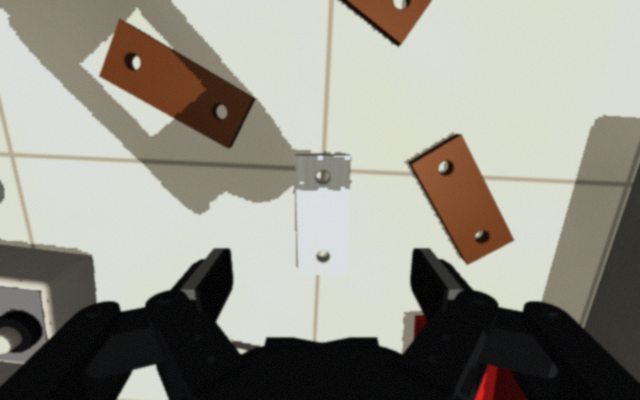

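Run:
```python
from h import *
W=cam('wrist'); h=onz([[323,176],[323,256]],W,.012); v=h[1]-h[0]; c=h.mean(0); a=np.degrees(np.arctan2(v[1],v[0]))
print(h.round(4),np.linalg.norm(v),a,c); plan([c[0],c[1],.079],a)
```

```text
[[0.3802 0.3332 0.012 ]
 [0.4605 0.3372 0.012 ]] 0.08035861751146876 2.8636502223840656 [0.42033947 0.33519775 0.012     ]
1 turn [ 0.1 -0.1 -0.2] shift [0.0255 0.1341 0.0015]
```

```bash
python3 -m creep '[[[0,0,0],[0.025,0.04,0.0015],1],[[0,0,0],[0.0255,0.08,0.0015],1],[[0,0,0],[0.0255,0.115,0.0015],1],[[0,0,0],[0.0255,0.133,0.0015],1],[[0,0,0],[0.0255,0.134,0.0015],1]]'
python3 -m creep '[[[0,0,0],[0,0,0],-1],[[0,0,0],[0,0,0],-1],[[0,0,0],[0,0,0],-1],[[0,0,0],[0,0,0],-1],[[0,0,0],[0,0,0],-1]]'
python3 -m creep '[[[0,0,0],[0,0,0],-1],[[0,0,0],[0,0,0],-1],[[0,0,0],[0,0,0],-1],[[0,0,0],[0,0,0],-1]]'
python3 -m creep '[[[0,0,0],[0,-0.03,0],-1],[[0,0,0],[0,-0.07,0],-1],[[0,0,0],[0,-0.11,0],-1],[[0,0,0],[0,-0.14,0],-1],[[0,0,0],[0,-0.14,0],-1]]'
python3 - <<'E'
from h import *
im,d,W=shot('wrist','w8.png'); K,Tw=W; KT=(K,np.linalg.inv(pose())@Tw)
g=cv2.cvtColor(im,cv2.COLOR_BGR2GRAY); print(pose().round(4))
for (x0,y0,x1,y1) in((295,160,350,200),(295,300,350,340)):
    s=g[y0:y1,x0:x1]; e=cv2.GaussianBlur(s,(3,3),0)
    print(cv2.HoughCircles(cv2.resize(s,None,fx=4,fy=4,interpolation=cv2.INTER_CUBIC),cv2.HOUGH_GRADIENT,1,200,param1=80,param2=10,minRadius=36,maxRadius=72))
cv2.imwrite('pics/w8c.png',cv2.resize(im[125:345,250:395],None,fx=2.7,fy=2.7,interpolation=cv2.INTER_CUBIC))
plan([.6353,-.0082,.262],-95,lin=.15,ang=28)
E
```

```text
clock: 11.97
position: [0.4192, 0.3329, 0.0752]
tcp_rot: [-0.704, 0.71, 0.013, -0.02]
ft_force: [0.3, 0.1, 0.2]
width: 0.996
clock: 12.38
position: [0.4203, 0.3335, 0.0775]
tcp_rot: [-0.705, 0.709, 0.014, -0.018]
ft_force: [0.3, -1.0, 6.6]
width: 0.557
clock: 12.72
position: [0.4202, 0.3335, 0.0775]
tcp_rot: [-0.705, 0.709, 0.014, -0.018]
ft_force: [-0.2, 0.1, 1.5]
width: 0.557
clock: 13.13
position: [0.4234, 0.3362, 0.224]
tcp_rot: [0.708, -0.706, -0.018, 0.014]
ft_force: [0.3, 1.0, -1.3]
width: 0.56
[[ 9.990e-01  3.000e-04 -4.530e-02  4.222e-01]
 [ 4.530e-02 -7.000e-04  9.990e-01  3.353e-01]
 [ 3.000e-04 -1.000e+00 -7.000e-04  2.209e-01]
 [ 0.000e+00  0.000e+00  0.000e+00  1.000e+00]]
[[[108.5  82.5  46.6]]]
[[[107.5 104.5  49.9]]]
1 turn [ 0.  24.4  0. ] shift [ 0.0493 -0.0102 -0.0882]
2 turn [ 0.  24.4  0. ] shift [ 0.0814 -0.0102 -0.0599]
3 turn [ 0.  24.4  0. ] shift [ 0.0989 -0.0103 -0.021 ]
4 turn [ 0.  24.4  0. ] shift [ 0.0987 -0.0103  0.0217]
```

View pics/w8c.png

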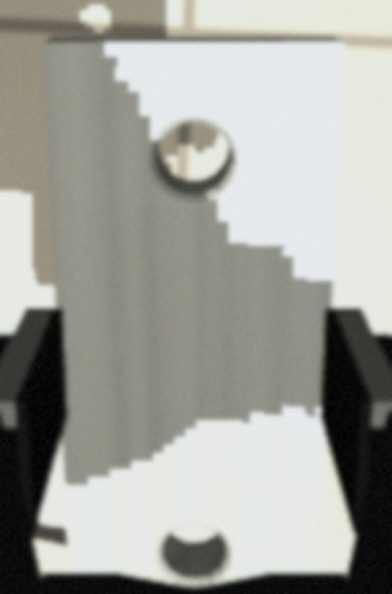

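```bash
python3 - <<'E'
from h import *
np.set_printoptions(precision=4,suppress=True)
from scipy.optimize import brentq
K,Tw=cam('wrist'); KT=(K,np.linalg.inv(pose())@Tw)
o,d=ray([[321.4,183.0],[321.4,328.6]],KT); g=lambda h:o+d*((h-o[1])/d[:,1])[:,None]
h=brentq(lambda h:np.linalg.norm(np.diff(g(h),axis=0))-.08,.02,.12); print(h,g(h)); print(g(.0657))
E
python3 -m creep '[[[0,24.4,0],[0.05,-0.01,-0.088],-1],[[0,24.4,0],[0.05,-0.01,-0.088],-1],[[0,24.4,0],[0.05,-0.01,-0.088],-1],[[0,24.4,0],[0.05,-0.01,-0.088],-1],[[0,24.4,0],[0.05,-0.01,-0.088],-1]]'
python3 -m creep '[[[0,24.4,0],[0.082,-0.01,-0.06],-1],[[0,24.4,0],[0.082,-0.01,-0.06],-1],[[0,24.4,0],[0.082,-0.01,-0.06],-1],[[0,24.4,0],[0.082,-0.01,-0.06],-1],[[0,24.4,0],[0.082,-0.01,-0.06],-1]]'
python3 -m creep '[[[0,24.4,0],[0.099,-0.01,-0.021],-1],[[0,24.4,0],[0.099,-0.01,-0.021],-1],[[0,24.4,0],[0.099,-0.01,-0.021],-1],[[0,24.4,0],[0.099,-0.01,-0.021],-1],[[0,24.4,0],[0.099,-0.01,-0.021],-1]]'
python3 -m creep '[[[0,24.4,0],[0.099,-0.01,0.022],-1],[[0,24.4,0],[0.099,-0.01,0.022],-1],[[0,24.4,0],[0.099,-0.01,0.022],-1],[[0,24.4,0],[0.099,-0.01,0.022],-1],[[0,24.4,0],[0.099,-0.01,0.022],-1]]'
python3 -m creep '[[[0,0,0],[0,0,0],-1],[[0,0,0],[0,0,0],-1]]'
python3 - <<'E'
from h import *
print(pose().round(4)); plan([.6353,-.0082,.240],-95)
E
```

```text
0.06699418509219898 [[-0.0387  0.067   0.0001]
 [ 0.0413  0.067   0.0001]]
[[-0.039   0.0657  0.0001]
 [ 0.0403  0.0657  0.0001]]
clock: 13.6
position: [0.4759, 0.2482, 0.2291]
tcp_rot: [-0.693, 0.695, -0.136, 0.134]
ft_force: [-0.2, 0.5, -1.4]
width: 0.554
clock: 14.02
position: [0.5293, 0.1612, 0.2376]
tcp_rot: [-0.648, 0.652, -0.28, 0.277]
ft_force: [-0.5, 0.1, -1.2]
width: 0.559
clock: 14.43
position: [0.5821, 0.075, 0.2461]
tcp_rot: [-0.574, 0.579, -0.411, 0.407]
ft_force: [-0.1, -0.1, -1.8]
width: 0.557
clock: 14.85
position: [0.6354, -0.0106, 0.2547]
tcp_rot: [0.474, -0.481, 0.523, -0.519]
ft_force: [0.3, -0.2, -1.6]
width: 0.554
clock: 15.02
position: [0.6345, -0.009, 0.2537]
tcp_rot: [0.475, -0.483, 0.523, -0.517]
ft_force: [-0.3, 0.0, -1.6]
width: 0.558
[[-0.0826 -0.0133  0.9965  0.6345]
 [-0.9966 -0.0015 -0.0826 -0.009 ]
 [ 0.0026 -0.9999 -0.0131  0.2537]
 [ 0.      0.      0.      1.    ]]
1 turn [0.8 0.3 0.1] shift [-0.0009  0.0137  0.0009]
```

```bash
python3 -m creep '[[[0.8,0.3,0.1],[-0.0026,0.004,0.001],-1],[[0.8,0.3,0.1],[-0.0026,0.008,0.001],-1],[[0.8,0.3,0.1],[-0.0026,0.01,0.001],-1],[[0.8,0.3,0.1],[-0.0026,0.01,0.001],-1]]'
python3 - <<'E'
from h import *
im,d,W=shot('wrist','w9.png'); T=pose(); print(T.round(4)); plan([.6354,-.0065,.23],-95)
KT=(W[0],np.linalg.inv(T)@W[1]); print(proj([[-.0387,T[2,3]-.152,0],[-.0387,.067,0]],KT))
cv2.imwrite('pics/w9c.png',cv2.resize(im[150:210,285:355],None,fx=6,fy=6,interpolation=cv2.INTER_CUBIC))
E
```

```text
clock: 15.35
position: [0.635, -0.006, 0.243]
tcp_rot: [-0.478, 0.479, -0.521, 0.521]
ft_force: [0.3, -0.1, -1.6]
width: 0.557
[[-8.650e-02 -2.000e-04  9.963e-01  6.353e-01]
 [-9.962e-01 -1.000e-03 -8.650e-02 -6.200e-03]
 [ 1.000e-03 -1.000e+00 -1.000e-04  2.434e-01]
 [ 0.000e+00  0.000e+00  0.000e+00  1.000e+00]]
1 turn [0.  0.  0.1] shift [0.0003 0.0134 0.0002]
[[321.76688873 173.78528396]
 [321.81774756 184.03349199]]
```

View pics/w9c.png

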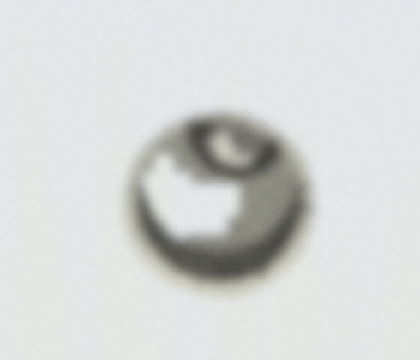

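```bash
python3 -m creep '[[[0,0,0],[0.0004,0.005,0.0006],-1],[[0,0,0],[0.0004,0.01,0.0006],-1],[[0,0,0],[0.0004,0.014,0.0006],-1],[[0,0,0],[0.0004,0.018,0.0006],-1],[[0,0,0],[0.0004,0.019,0.0006],-1]]'
python3 -m creep '[[[0,0,0],[0,0.005,0],-1],[[0,0,0],[0,0.01,0],-1],[[0,0,0],[0,0.015,0],-1],[[0,0,0],[0,0.02,0],-1]]'
```

```text
clock: 15.82
position: [0.6354, -0.0067, 0.2233]
tcp_rot: [0.477, -0.479, 0.521, -0.521]
ft_force: [0.3, 0.1, -0.5]
width: 0.555
clock: 16.15
position: [0.6353, -0.0068, 0.2027]
tcp_rot: [0.477, -0.479, 0.522, -0.521]
ft_force: [0.1, -1.4, -1.7]
width: 0.559
```

```bash
python3 -m creep '[[[0,0,0],[0,0.005,0],-1],[[0,0,0],[0,0.01,0],-1],[[0,0,0],[0,0.015,0],-1],[[0,0,0],[0,0.018,0],-1],[[0,0,0],[0,0.019,0],-1]]'
python3 -m creep '[[[0,0,0],[0,0,0],1],[[0,0,0],[0,0,0],1],[[0,0,0],[0,0,0],1],[[0,0,0],[0,0,0],1],[[0,0,0],[0,0,0],1]]'
python3 -m creep '[[[0,0,0],[0,-0.03,0],1],[[0,0,0],[0,-0.07,0],1],[[0,0,0],[0,-0.11,0],1],[[0,0,0],[0,-0.15,0],1],[[0,0,0],[0,-0.16,0],1]]'
python3 - <<'E'
from h import *
im,d,W=shot('wrist','w10.png'); T=pose(); print(T.round(4)[:3,3]); plan([.62,.305,.36],-104.5,lin=.17)
q=dep([[u,v] for u in range(300,345,4) for v in range(150,200,5)],d,W); print(np.median(q,axis=0))
E
```

```text
clock: 16.57
position: [0.6352, -0.0068, 0.183]
tcp_rot: [0.477, -0.479, 0.522, -0.521]
ft_force: [0.1, 0.2, -1.3]
width: 0.556
clock: 16.98
position: [0.6354, -0.0068, 0.1834]
tcp_rot: [0.477, -0.479, 0.521, -0.521]
ft_force: [0.2, -0.2, 0.5]
width: 1.001
clock: 17.4
position: [0.6373, -0.0066, 0.3515]
tcp_rot: [-0.48, 0.475, -0.518, 0.524]
ft_force: [0.5, 1.0, 0.6]
width: 1.004
[ 0.6373 -0.0067  0.3507]
1 turn [-0.3  4.8 -0. ] shift [-0.1545 -0.0049 -0.022 ]
2 turn [-0.3  4.8 -0. ] shift [-0.1521 -0.0048 -0.0348]
[0.64213262 0.00293535 0.11279647]
```

```bash
python3 -m creep '[[[0,5,0],[-0.154,-0.005,-0.022],1],[[0,5,0],[-0.154,-0.005,-0.022],1],[[0,5,0],[-0.154,-0.005,-0.022],1],[[0,5,0],[-0.154,-0.005,-0.022],1],[[0,5,0],[-0.154,-0.005,-0.022],1]]'
python3 -m creep '[[[0,5,0],[-0.152,-0.005,-0.035],1],[[0,5,0],[-0.152,-0.005,-0.035],1],[[0,5,0],[-0.152,-0.005,-0.035],1],[[0,5,0],[-0.152,-0.005,-0.035],1],[[0,5,0],[-0.152,-0.005,-0.035],1]]'
python3 -m creep '[[[0,0,0],[0,0,0],1],[[0,0,0],[0,0,0],1]]'
python3 - <<'E'
from h import *
im,d,W=shot('wrist','w11.png'); T=pose(); print(T.round(4))
vv,uu=np.mgrid[0:400,0:640]; o,r=ray(np.c_[uu.ravel(),vv.ravel()],W); P=(o+r*d.ravel()[:,None]).reshape(400,640,3)
for lo,hi in((.177,.2),(.184,.2),(.186,.2),(.075,.084)):
    m=(P[...,2]>lo)&(P[...,2]<hi)&(np.hypot(P[...,0]-.62,P[...,1]-.305)<.11); q=P[m]
    if len(q)>20:
        c=q[:,:2].mean(0); vals,vec=np.linalg.eigh(np.cov((q[:,:2]-c).T)); v=vec[:,1]*np.sign(vec[1,1]); t=(q[:,:2]-c)@v; s=(q[:,:2]-c)@vec[:,0]
        print(lo,len(q),c.round(4),'dir',np.degrees(np.arctan2(v[1],v[0])).round(2),'along',np.percentile(t,[1,99]).round(4),'across',np.percentile(s,[2,98]).round(4),q[:,2].max().round(4))
        print('  mid along', (c+v*np.percentile(t,[1,99]).mean()).round(4), 'px',uu[m].min(),uu[m].max(),vv[m].min(),vv[m].max())
E
```

```text
clock: 17.87
position: [0.6278, 0.1543, 0.354]
tcp_rot: [-0.459, 0.453, -0.539, 0.542]
ft_force: [-0.3, -0.6, -0.3]
width: 1.0
clock: 18.28
position: [0.6174, 0.3159, 0.3568]
tcp_rot: [-0.436, 0.431, -0.558, 0.558]
ft_force: [-1.1, -0.2, -0.5]
width: 1.002
clock: 18.45
position: [0.6171, 0.316, 0.3548]
tcp_rot: [0.436, -0.433, 0.558, -0.558]
ft_force: [-0.5, -0.1, -0.3]
width: 1.003
[[-0.2473  0.0038  0.9689  0.6174]
 [-0.9689  0.0024 -0.2474  0.315 ]
 [-0.0033 -1.      0.0031  0.3553]
 [ 0.      0.      0.      1.    ]]
0.177 1248 [0.6287 0.3169] dir 77.55 along [-0.0489  0.0398] across [-0.0048  0.0048] 0.1908
  mid along [0.6277 0.3125] px 327 340 145 250
0.184 847 [0.6281 0.314 ] dir 77.46 along [-0.032   0.0286] across [-0.0047  0.0048] 0.1908
  mid along [0.6277 0.3123] px 328 340 163 239
0.186 673 [0.628  0.3135] dir 77.26 along [-0.026   0.0233] across [-0.0047  0.0048] 0.1908
  mid along [0.6277 0.3122] px 328 340 169 234
0.075 835 [0.6234 0.3146] dir 76.06 along [-0.0811  0.0667] across [-0.0181  0.0081] 0.0828
  mid along [0.6217 0.3076] px 318 341 106 245
```

View pics/w11.png

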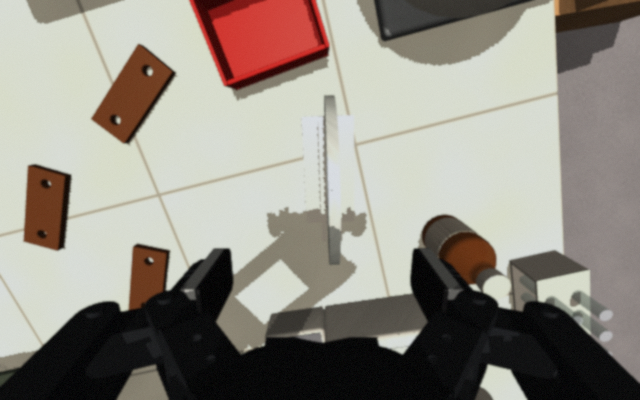

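Run:
```python
from h import *
plan([.6277,.3123,.2645],-102.6)
```

```text
1 turn [-0.2 -1.7 -0.2] shift [0.0004 0.0909 0.0104]
```

```bash
python3 -m creep '[[[-0.2,-1.7,-0.2],[0,0.03,0.0104],1],[[-0.2,-1.7,-0.2],[0,0.06,0.0104],1],[[-0.2,-1.7,-0.2],[0,0.085,0.0104],1],[[-0.2,-1.7,-0.2],[0,0.089,0.0104],1],[[-0.2,-1.7,-0.2],[0,0.089,0.0104],1]]'
python3 -m creep '[[[0,0,0],[0,0,0],1],[[0,0,0],[0,0,0],1]]'
python3 - <<'E'
from h import *
plan([.6277,.3123,.2645],-102.6); print(pose()[:3,3].round(4))
E
```

```text
clock: 18.92
position: [0.6275, 0.3108, 0.2644]
tcp_rot: [0.44, -0.443, 0.553, -0.552]
ft_force: [-0.4, -0.4, -0.3]
width: 1.001
clock: 19.08
position: [0.6284, 0.3102, 0.2666]
tcp_rot: [-0.441, 0.442, -0.553, 0.553]
ft_force: [0.2, -0.8, -0.0]
width: 0.998
1 turn [ 0.1 -0.2  0.1] shift [-0.0019  0.0021 -0.0011]
[0.6284 0.3102 0.2666]
```

```bash
python3 -m creep '[[[0,-0.2,0],[-0.002,0.002,-0.001],1],[[0,-0.2,0],[-0.002,0.002,-0.001],1],[[0,-0.2,0],[-0.002,0.002,-0.001],-1],[[0,-0.2,0],[-0.002,0.002,-0.001],-1],[[0,-0.2,0],[-0.002,0.002,-0.001],-1]]'
python3 -m creep '[[[0,0,0],[0,0,0],-1],[[0,0,0],[0,0,0],-1],[[0,0,0],[0,0,0],-1],[[0,0,0],[0,0,0],-1],[[0,0,0],[0,0,0],-1]]'
python3 -m creep '[[[0,0,0],[0,0,0],-1],[[0,0,0],[0,0,0],-1],[[0,0,0],[0,0,0],-1]]'
python3 - <<'E'
from h import *
shot('wrist','w12.png'); print(pose().round(4),arm.get_state()['width'])
E
```

```text
clock: 19.5
position: [0.6278, 0.3126, 0.2649]
tcp_rot: [-0.442, 0.443, -0.552, 0.552]
ft_force: [-0.6, -0.9, -1.0]
width: 0.604
clock: 19.92
position: [0.6278, 0.3125, 0.2648]
tcp_rot: [-0.442, 0.443, -0.552, 0.552]
ft_force: [-0.1, -0.2, -0.5]
width: -0.005
clock: 20.17
position: [0.6278, 0.3125, 0.2648]
tcp_rot: [-0.442, 0.443, -0.552, 0.552]
ft_force: [0.1, 0.0, 0.3]
width: 0.001
[[-2.177e-01 -1.000e-03  9.760e-01  6.278e-01]
 [-9.760e-01 -1.100e-03 -2.177e-01  3.125e-01]
 [ 1.300e-03 -1.000e+00 -8.000e-04  2.648e-01]
 [ 0.000e+00  0.000e+00  0.000e+00  1.000e+00]] -0.0014501964680744917
```

```bash
python3 -m creep '[[[0,0,0],[0,0,0],0],[[0,0,0],[0,0,0],0],[[0,0,0],[0,0,0],0],[[0,0,0],[0,0,0],0],[[0,0,0],[0,0,0],0]]'
python3 -m creep '[[[0,0,0],[0,0.004,0],0],[[0,0,0],[0,0.008,0],0],[[0,0,0],[0,0.01,0],0],[[0,0,0],[0,0.0105,0],0]]'
python3 -m creep '[[[0,0,0],[0,0,0],-1],[[0,0,0],[0,0,0],-1],[[0,0,0],[0,0,0],-1],[[0,0,0],[0,0,0],-1],[[0,0,0],[0,0,0],-1]]'
python3 -m creep '[[[0,0,0],[0,0,0],-1],[[0,0,0],[0,0,0],-1],[[0,0,0],[0,0,0],-1]]'
```

```text
clock: 20.63
position: [0.6279, 0.3125, 0.2648]
tcp_rot: [-0.442, 0.443, -0.552, 0.552]
ft_force: [-0.3, 0.6, 0.7]
width: 0.5
clock: 20.97
position: [0.6275, 0.3124, 0.2533]
tcp_rot: [0.441, -0.443, 0.552, -0.552]
ft_force: [-0.0, 0.7, -0.2]
width: 0.497
clock: 21.38
position: [0.6276, 0.3124, 0.2535]
tcp_rot: [-0.441, 0.443, -0.552, 0.552]
ft_force: [0.2, -0.4, 0.3]
width: 0.093
clock: 21.63
position: [0.6276, 0.3124, 0.2535]
tcp_rot: [-0.441, 0.443, -0.552, 0.552]
ft_force: [-0.3, -0.6, -0.3]
width: 0.095
```

```bash
python3 -m creep '[[[0,0,0],[0,-0.02,0],-1],[[0,0,0],[0,-0.04,0],-1],[[0,0,0],[0,-0.06,0],-1],[[0,0,0],[0,-0.08,0],-1],[[0,0,0],[0,-0.09,0],-1]]'
python3 -m creep '[[[0,0,0],[0,-0.02,0],-1],[[0,0,0],[0,-0.04,0],-1],[[0,0,0],[0,-0.06,0],-1],[[0,0,0],[0,-0.08,0],-1],[[0,0,0],[0,-0.085,0],-1]]'
python3 - <<'E'
from h import *
im,d,W=shot('wrist','w13.png'); T=pose(); s=arm.get_state(); print(T.round(4)[:3,3],s['width'],s['ft_force'],s['torque'])
im2,d2,S=shot('top'); 
vv,uu=np.mgrid[0:400,0:640]
o,r=ray(np.c_[uu.ravel(),vv.ravel()],W); P=(o+r*d.ravel()[:,None]).reshape(400,640,3); L=(P-T[:3,3])@T[:3,:3]
m=(d>.03)&(P[...,2]>.17)&(abs(L[...,2])<.04)&(L[...,1]>.06)
q=L[m]; print('hoop pts tool',len(q),np.percentile(q,[2,50,98],axis=0).round(4).tolist())
# stand bar in top view
o,r=ray(np.c_[uu.ravel(),vv.ravel()],S); P=(o+r*d2.ravel()[:,None]).reshape(400,640,3)
m=np.zeros((400,640),bool); m[115:200,380:425]=1
b=P[m&(P[...,2]>.235)&(P[...,2]<.3)&(P[...,0]<.665)]; c=b.mean(0); x=np.polyfit(b[:,0],b[:,1],1); print('bar y(x) fit',x,'angle',np.degrees(np.arctan(x[0])),b.min(0),b.max(0),len(b))
for lo in np.arange(.54,.70,.02):
    t=b[(b[:,0]>lo)&(b[:,0]<lo+.02)]
    if len(t): print(lo.round(2),len(t),np.median(t,axis=0).round(4))
f=P[m&(P[...,2]>.006)&(P[...,2]<.02)];
E
```

```text
clock: 22.05
position: [0.6282, 0.3127, 0.346]
tcp_rot: [-0.442, 0.442, -0.551, 0.552]
ft_force: [-0.5, 0.1, -1.4]
width: 0.092
clock: 22.47
position: [0.6284, 0.3129, 0.434]
tcp_rot: [-0.444, 0.44, -0.551, 0.552]
ft_force: [-0.7, -0.9, -2.0]
width: 0.093
[0.6284 0.313  0.4334] 0.09104807044761278 [-0.14622869  0.37554705 -1.86158889] [ 0.00915852 -0.03855119  0.01633741]
hoop pts tool 4956 [[-0.0838, 0.0621, -0.0087], [-0.025, 0.0701, 0.0005], [0.0512, 0.1205, 0.009]]
bar y(x) fit [-0.00430702 -0.26458763] angle -0.246772755980537 [ 0.55634498 -0.27962286  0.23654651] [ 0.66453214 -0.25399489  0.2834301 ] 136
0.54 7 [ 0.5576 -0.2674  0.2739]
0.56 20 [ 0.5669 -0.2655  0.2539]
0.58 20 [ 0.5903 -0.267   0.2486]
0.6 24 [ 0.6097 -0.2674  0.247 ]
0.62 20 [ 0.6282 -0.2672  0.2482]
0.64 24 [ 0.6512 -0.2675  0.2477]
0.66 21 [ 0.6627 -0.268   0.2503]
```

Run:
```python
from h import *
plan([.485,-.267,.43],-90,lin=.125)
```

```text
1 turn [-0.  -2.5 -0. ] shift [ 0.1194  0.0002 -0.0027]
2 turn [-0.  -2.5 -0. ] shift [ 0.1192  0.0002 -0.008 ]
3 turn [-0.  -2.5 -0. ] shift [ 0.1187  0.0002 -0.0132]
4 turn [-0.  -2.5 -0. ] shift [ 0.118   0.0002 -0.0184]
5 turn [-0.  -2.5 -0. ] shift [ 0.1171  0.0003 -0.0235]
```

```bash
python3 -m creep '[[[0,-2.5,0],[0.02,0,-0.0005],-1],[[0,-2.5,0],[0.045,0,-0.001],-1],[[0,-2.5,0],[0.07,0,-0.002],-1],[[0,-2.5,0],[0.095,0,-0.003],-1],[[0,-2.5,0],[0.119,0,-0.003],-1]]'
python3 -m creep '[[[0,-2.5,0],[0.025,0,-0.002],-1],[[0,-2.5,0],[0.05,0,-0.003],-1],[[0,-2.5,0],[0.075,0,-0.005],-1],[[0,-2.5,0],[0.1,0,-0.007],-1],[[0,-2.5,0],[0.119,0,-0.008],-1]]'
python3 -m creep '[[[0,-2.5,0],[0.025,0,-0.003],-1],[[0,-2.5,0],[0.05,0,-0.006],-1],[[0,-2.5,0],[0.075,0,-0.009],-1],[[0,-2.5,0],[0.1,0,-0.012],-1],[[0,-2.5,0],[0.119,0,-0.014],-1]]'
python3 -m creep '[[[0,-2.5,0],[0.025,0,-0.004],-1],[[0,-2.5,0],[0.05,0,-0.008],-1],[[0,-2.5,0],[0.075,0,-0.012],-1],[[0,-2.5,0],[0.1,0,-0.016],-1],[[0,-2.5,0],[0.119,0,-0.019],-1]]'
python3 -m creep '[[[0,-2.5,0],[0.025,0,-0.005],-1],[[0,-2.5,0],[0.05,0,-0.01],-1],[[0,-2.5,0],[0.075,0,-0.015],-1],[[0,-2.5,0],[0.1,0,-0.02],-1],[[0,-2.5,0],[0.117,0,-0.024],-1]]'
python3 - <<'E'
from h import *
print(pose().round(4),arm.get_state()['width'],arm.get_state()['clock']); plan([.485,-.267,.378],-90)
E
```

```text
clock: 22.98
position: [0.5984, 0.1962, 0.4288]
tcp_rot: [0.454, -0.455, 0.542, -0.542]
ft_force: [0.1, -0.7, -2.1]
width: 0.092
clock: 23.4
position: [0.5685, 0.0786, 0.4267]
tcp_rot: [0.464, -0.468, 0.533, -0.531]
ft_force: [0.1, 0.6, -1.4]
width: 0.088
clock: 23.82
position: [0.5377, -0.0392, 0.4249]
tcp_rot: [0.474, -0.48, 0.524, -0.52]
ft_force: [-1.1, 0.9, -1.0]
width: 0.099
clock: 24.23
position: [0.5069, -0.1576, 0.4232]
tcp_rot: [0.484, -0.492, 0.515, -0.509]
ft_force: [0.6, 0.2, -1.6]
width: 0.096
clock: 24.65
position: [0.4763, -0.2751, 0.4215]
tcp_rot: [0.494, -0.503, 0.505, -0.497]
ft_force: [-0.3, 0.3, -1.7]
width: 0.094
[[-4.800e-03 -1.790e-02  9.998e-01  4.763e-01]
 [-1.000e+00 -9.000e-04 -4.800e-03 -2.751e-01]
 [ 1.000e-03 -9.998e-01 -1.790e-02  4.215e-01]
 [ 0.000e+00  0.000e+00  0.000e+00  1.000e+00]] 0.09362628124372716 24.65
1 turn [ 1.  -0.3  0.1] shift [-0.0082  0.0433  0.0095]
```

```bash
python3 -m creep '[[[1,-0.3,0],[-0.008,0.015,0.005],-1],[[1,-0.3,0],[-0.008,0.03,0.008],-1],[[1,-0.3,0],[-0.008,0.04,0.008],-1],[[1,-0.3,0],[-0.008,0.041,0.008],-1]]'
python3 -m creep '[[[0,0,0],[0,0,0],-1],[[0,0,0],[0,0,0],-1]]'
python3 - <<'E'
from h import *
im,d,W=shot('wrist','w14.png'); T=pose(); print(T.round(4))
vv,uu=np.mgrid[0:400,0:640]; o,r=ray(np.c_[uu.ravel(),vv.ravel()],W); P=(o+r*d.ravel()[:,None]).reshape(400,640,3)
b=P[(d>0)&(P[...,2]>.23)&(P[...,2]<.295)&(P[...,0]>.53)&(P[...,0]<.70)&(abs(P[...,1]+.267)<.04)]; print(len(b))
for lo in np.arange(.53,.70,.02):
    t=b[(b[:,0]>lo)&(b[:,0]<lo+.02)]
    if len(t)>3: print(lo.round(2),len(t),np.percentile(t,[5,50,95],axis=0).round(4).tolist())
plan([.606,-.267,.376],-90)
E
```

```text
clock: 24.98
position: [0.4824, -0.2666, 0.3764]
tcp_rot: [0.499, -0.501, 0.502, -0.497]
ft_force: [-0.4, -0.7, -2.7]
width: 0.094
clock: 25.15
position: [0.4821, -0.2663, 0.3758]
tcp_rot: [0.499, -0.502, 0.503, -0.497]
ft_force: [0.0, -0.7, -1.5]
width: 0.09
[[ 8.000e-04 -7.500e-03  1.000e+00  4.824e-01]
 [-1.000e+00  2.800e-03  8.000e-04 -2.664e-01]
 [-2.800e-03 -1.000e+00 -7.500e-03  3.764e-01]
 [ 0.000e+00  0.000e+00  0.000e+00  1.000e+00]]
4787
0.55 450 [[0.558, -0.271, 0.2526], [0.5616, -0.266, 0.2726], [0.5667, -0.2638, 0.2789]]
0.57 357 [[0.5716, -0.2722, 0.244], [0.5818, -0.2667, 0.2483], [0.5892, -0.264, 0.2529]]
0.59 409 [[0.5909, -0.273, 0.245], [0.5998, -0.2676, 0.2481], [0.6088, -0.2642, 0.2494]]
0.61 404 [[0.6109, -0.2728, 0.2449], [0.62, -0.2677, 0.248], [0.6287, -0.2643, 0.2494]]
0.63 406 [[0.6309, -0.2726, 0.2445], [0.64, -0.2676, 0.2479], [0.6489, -0.2644, 0.2494]]
0.65 1406 [[0.6536, -0.2803, 0.2373], [0.6649, -0.2666, 0.2491], [0.669, -0.2564, 0.256]]
0.67 1322 [[0.671, -0.2804, 0.2418], [0.6796, -0.2656, 0.2555], [0.6882, -0.2554, 0.2568]]
0.69 33 [[0.6901, -0.28, 0.2533], [0.6908, -0.2683, 0.2546], [0.6917, -0.2573, 0.2555]]
1 turn [ 0.4  0.  -0.2] shift [ 0.0007 -0.0005  0.1236]
```

View pics/w14.png

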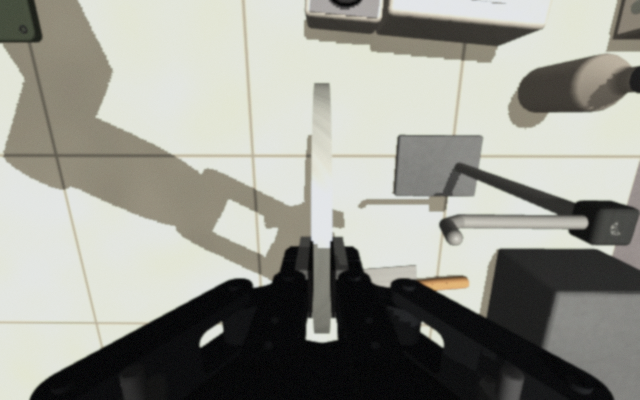

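```bash
python3 -m creep '[[[0.4,0,-0.2],[0.001,-0.003,0.025],-1],[[0.4,0,-0.2],[0.001,-0.003,0.05],-1],[[0.4,0,-0.2],[0.001,-0.003,0.08],-1],[[0.4,0,-0.2],[0.001,-0.003,0.105],-1],[[0.4,0,-0.2],[0.001,-0.003,0.126],-1]]'
python3 -m creep '[[[0,0,0],[0,0,0],-1],[[0,0,0],[0,0,0],-1]]'
python3 - <<'E'
from h import *
print(pose().round(4)); plan([.609,-.267,.329],-90)
E
```

```text
clock: 25.62
position: [0.6103, -0.2671, 0.3791]
tcp_rot: [0.5, -0.5, 0.499, -0.5]
ft_force: [-0.4, -0.7, -1.8]
width: 0.094
clock: 25.78
position: [0.6114, -0.2668, 0.379]
tcp_rot: [0.501, -0.501, 0.499, -0.5]
ft_force: [-0.6, -0.9, -1.8]
width: 0.093
[[ 0.0027  0.0016  1.      0.6114]
 [-1.     -0.0015  0.0027 -0.2668]
 [ 0.0015 -1.      0.0016  0.379 ]
 [ 0.      0.      0.      1.    ]]
1 turn [-0.1  0.2  0.1] shift [ 0.0001  0.05   -0.0025]
```

Lower gently until the bar takes the weight.

```bash
python3 -m creep '[[[0,0,0],[0,0.01,-0.002],-1],[[0,0,0],[0,0.02,-0.002],-1],[[0,0,0],[0,0.03,-0.002],-1],[[0,0,0],[0,0.04,-0.002],-1],[[0,0,0],[0,0.043,-0.002],-1]]'
python3 -m creep '[[[0,0,0],[0,0.003,0],-1],[[0,0,0],[0,0.005,0],-1],[[0,0,0],[0,0.006,0],-1]]'
python3 -m creep '[[[0,0,0],[0,0.001,0],-1],[[0,0,0],[0,0.002,0],-1]]'
```

```text
clock: 26.2
position: [0.6082, -0.2667, 0.3333]
tcp_rot: [-0.5, 0.501, -0.5, 0.499]
ft_force: [-1.0, 0.3, -3.1]
width: 0.088
clock: 26.45
position: [0.6081, -0.2668, 0.327]
tcp_rot: [-0.5, 0.501, -0.5, 0.499]
ft_force: [-0.2, 0.1, -1.8]
width: 0.089
clock: 26.62
position: [0.6081, -0.2668, 0.3267]
tcp_rot: [-0.5, 0.501, -0.5, 0.499]
ft_force: [-3.4, 1.4, 7.5]
width: 0.09
```

```bash
python3 -m creep '[[[0,0,0],[0,0,0],-0.6],[[0,0,0],[0,0,0],-0.4],[[0,0,0],[0,0,0],-0.4],[[0,0,0],[0,0,0],-0.4],[[0,0,0],[0,0,0],-0.4]]'
python3 -m creep '[[[0,0,0],[0,-0.01,0],-0.4],[[0,0,0],[0,-0.025,0],-0.4],[[0,0,0],[0,-0.05,0],-0.4],[[0,0,0],[0,-0.08,0],-0.4],[[0,0,0],[0,-0.09,0],-0.4]]'
python3 - <<'E'
from h import *
im,d,W=shot('scene','s1.png'); print(pose()[:3,3])
cv2.imwrite('pics/s1c.png',cv2.resize(im[160:360,220:420],None,fx=3,fy=3,interpolation=cv2.INTER_CUBIC))
E
```

```text
clock: 27.03
position: [0.6082, -0.2668, 0.3266]
tcp_rot: [-0.5, 0.501, -0.5, 0.499]
ft_force: [0.2, -0.2, -0.4]
width: 0.299
clock: 27.45
position: [0.6088, -0.267, 0.4221]
tcp_rot: [-0.501, 0.5, -0.497, 0.502]
ft_force: [0.7, -0.5, 1.2]
width: 0.299
[ 0.60899411 -0.26706046  0.42258593]
```

View pics/s1c.png

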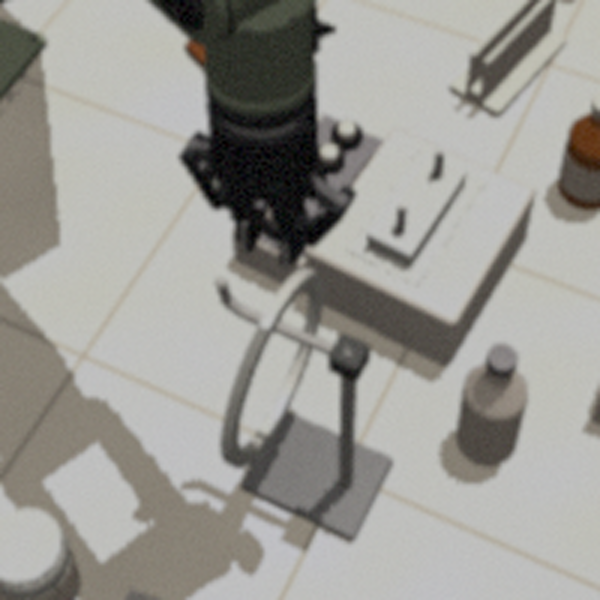

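Run:
```python
from h import *
plan([.505,.04,.25],-95,lin=.16)
im,d,W=shot('top'); vv,uu=np.mgrid[0:400,0:640]; o,r=ray(np.c_[uu.ravel(),vv.ravel()],W); P=(o+r*d.ravel()[:,None]).reshape(400,640,3)
m=cv2.morphologyEx(((P[...,2]>.007)&(P[...,2]<.017)).astype(np.uint8),cv2.MORPH_OPEN,np.ones((3,3)))
for c in cv2.findContours(m,0,1)[0]:
    a=cv2.contourArea(c)
    if 150<a<1500:
        k=np.zeros(m.shape,np.uint8); cv2.drawContours(k,[c],-1,1,-1); k&=m
        print(a,P[k>0].mean(0).round(3),'bgr',im[k>0].mean(0).round())
```

```text
1 turn [-0.2  1.7  0.1] shift [-0.1027  0.0568 -0.0349]
2 turn [-0.2  1.7  0.1] shift [-0.1015  0.057  -0.0378]
3 turn [-0.2  1.7  0.1] shift [-0.1003  0.0573 -0.0406]
```

```bash
python3 -m creep '[[[0,1.7,0],[-0.025,0.005,-0.01],-1],[[0,1.7,0],[-0.05,0.02,-0.02],-1],[[0,1.7,0],[-0.08,0.04,-0.03],-1],[[0,1.7,0],[-0.103,0.057,-0.035],-1],[[0,1.7,0],[-0.103,0.057,-0.035],-1]]'
python3 -m creep '[[[0,1.7,0],[-0.103,0.055,-0.038],-1],[[0,1.7,0],[-0.103,0.055,-0.038],-1],[[0,1.7,0],[-0.103,0.055,-0.038],-1],[[0,1.7,0],[-0.103,0.055,-0.038],-1],[[0,1.7,0],[-0.103,0.055,-0.038],-1]]'
python3 -m creep '[[[0,1.7,0],[-0.1,0.055,-0.041],-1],[[0,1.7,0],[-0.1,0.055,-0.041],-1],[[0,1.7,0],[-0.1,0.055,-0.041],-1],[[0,1.7,0],[-0.1,0.055,-0.041],-1],[[0,1.7,0],[-0.1,0.055,-0.041],-1]]'
python3 -m creep '[[[0,0,0],[0,0,0],-1],[[0,0,0],[0,0,0],-1]]'
python3 - <<'E'
from h import *
im,d,W=shot('wrist','w15.png'); T=pose(); print(T.round(4))
vv,uu=np.mgrid[0:400,0:640]; o,r=ray(np.c_[uu.ravel(),vv.ravel()],W); P=(o+r*d.ravel()[:,None]).reshape(400,640,3)
m=((P[...,2]>.077)&(P[...,2]<.087)&(P[...,0]<.545)&(im.min(2)>110)).astype(np.uint8)
m=cv2.morphologyEx(m,cv2.MORPH_OPEN,np.ones((3,3)))
for c in cv2.findContours(m,0,1)[0]:
    if cv2.contourArea(c)>60:
        (x,y),R_=cv2.minEnclosingCircle(c); M=cv2.moments(c); uv=[M['m10']/M['m00'],M['m01']/M['m00']]
        print(cv2.contourArea(c),np.round([x,y,R_],1),onz(uv,W,.082).round(4),'r',R_*(d[int(uv[1]),int(uv[0])])/300)
im,d,W=shot('top'); o,r=ray(np.c_[uu.ravel(),vv.ravel()],W); Z=(o+r*d.ravel()[:,None]).reshape(400,640,3)
z=cv2.medianBlur(Z[...,2].astype(np.float32),5); m=((z>.006)&(z<.02)).astype(np.uint8)
m=cv2.morphologyEx(m,cv2.MORPH_OPEN,np.ones((5,5)))
for c in cv2.findContours(m,0,1)[0]:
    a=cv2.contourArea(c)
    if 150<a<2500:
        k=np.zeros(m.shape,np.uint8); cv2.drawContours(k,[c],-1,1,-1); print(a,Z[k>0].mean(0).round(3),'bgr',im[k>0].mean(0).round(),cv2.minAreaRect(c)[1])
E
```

```text
clock: 27.97
position: [0.5706, -0.1599, 0.357]
tcp_rot: [0.493, -0.495, 0.508, -0.504]
ft_force: [-0.7, -0.2, -0.3]
width: 0.001
clock: 28.38
position: [0.5333, -0.0545, 0.3004]
tcp_rot: [0.485, -0.489, 0.516, -0.509]
ft_force: [0.2, -0.7, 0.0]
width: -0.005
clock: 28.8
position: [0.4971, 0.0478, 0.2456]
tcp_rot: [0.477, -0.483, 0.523, -0.516]
ft_force: [0.7, -0.4, -0.2]
width: -0.004
clock: 28.97
position: [0.4986, 0.0466, 0.2465]
tcp_rot: [0.478, -0.482, 0.522, -0.517]
ft_force: [-0.6, -0.1, 0.2]
width: 0.0
[[-0.0804 -0.0098  0.9967  0.4985]
 [-0.9968  0.0017 -0.0804  0.0465]
 [-0.001  -1.     -0.0099  0.2465]
 [ 0.      0.      0.      1.    ]]
371.0 [343.7 210.9  11.4] [[0.5149 0.0387 0.082 ]] r 0.009354735
425.0 [345.3 165.4  12.4] [[0.5182 0.076  0.082 ]] r 0.00969836
508.0 [0.213 0.354 0.013] bgr [ 60.  76. 100.] (36.228233337402344, 15.919461250305176)
471.0 [0.307 0.205 0.01 ] bgr [ 61.  77. 101.] (35.41182327270508, 15.109526634216309)
461.0 [0.397 0.465 0.016] bgr [57. 73. 98.] (34.11406326293945, 15.254256248474121)
218.0 [0.601 0.31  0.015] bgr [127. 127. 126.] (41.32253646850586, 7.065974712371826)
206.0 [ 0.603 -0.264  0.017] bgr [69. 72. 72.] (10.0, 24.0)
177.5 [ 0.652 -0.274  0.017] bgr [81. 84. 85.] (10.0, 22.0)
```

```bash
python3 -c "
from h import *
plan([.5177,.0752,.168],-95)"
```

```text
1 turn [ 0.6  0.4 -0.1] shift [-0.03    0.0782  0.0179]
```

```bash
python3 -m creep '[[[0.6,0.4,0],[-0.03,0.01,0.018],-1],[[0.6,0.4,0],[-0.03,0.035,0.018],-1],[[0.6,0.4,0],[-0.03,0.06,0.018],-1],[[0.6,0.4,0],[-0.03,0.074,0.018],-1],[[0.6,0.4,0],[-0.03,0.074,0.018],-1]]'
python3 -m creep '[[[0,0,0],[0,0,0],-1],[[0,0,0],[0,0,0],-1]]'
python3 -c "
from h import *
plan([.5177,.0752,.157],-95);print(pose()[:3,3])"
```

```text
clock: 29.48
position: [0.5167, 0.0742, 0.1695]
tcp_rot: [0.476, -0.479, 0.523, -0.52]
ft_force: [-0.2, 0.5, -0.3]
width: -0.001
clock: 29.65
position: [0.5174, 0.0737, 0.1703]
tcp_rot: [0.476, -0.478, 0.523, -0.521]
ft_force: [-0.2, -0.1, -0.6]
width: -0.003
1 turn [ 0.2 -0.1  0. ] shift [-0.0016  0.0133  0.0002]
[0.5174106  0.07365531 0.17033846]
```

```bash
python3 -m creep '[[[0,0,0],[-0.0015,0.006,0],-1],[[0,0,0],[-0.0015,0.012,0],-1],[[0,0,0],[-0.0015,0.014,0],-1]]'
python3 -m creep '[[[0,0,0],[0,0.002,0],-1],[[0,0,0],[0,0.004,0],-1],[[0,0,0],[0,0.004,0],-1]]'
python3 -m creep '[[[0,0,0],[0,0.002,0],-1],[[0,0,0],[0,0.004,0],-1],[[0,0,0],[0,0.004,0],-1]]'
```

```text
clock: 29.9
position: [0.5174, 0.0751, 0.1561]
tcp_rot: [0.476, -0.478, 0.523, -0.521]
ft_force: [-0.8, 1.1, -0.2]
width: 0.001
clock: 30.15
position: [0.5174, 0.0751, 0.1521]
tcp_rot: [0.476, -0.478, 0.523, -0.521]
ft_force: [-0.6, -1.2, 3.2]
width: -0.001
clock: 30.4
position: [0.5175, 0.0751, 0.1487]
tcp_rot: [0.476, -0.478, 0.523, -0.521]
ft_force: [-1.6, -0.6, 5.5]
width: 0.002
```

```bash
python3 -m creep '[[[0,0,0],[0,0.0015,0],-1],[[0,0,0],[0,0.0015,0],-1]]'
python3 -m creep '[[[0,0,0],[0,-0.01,0],-1],[[0,0,0],[0,-0.03,0],-1],[[0,0,0],[0,-0.05,0],-1],[[0,0,0],[0,-0.05,0],-1]]'
python3 -c "
from h import *
plan([.511,-.0007,.172],-95)"
```

```text
clock: 30.57
position: [0.5175, 0.0751, 0.1485]
tcp_rot: [0.476, -0.478, 0.523, -0.521]
ft_force: [-4.0, 0.6, 13.1]
width: -0.001
clock: 30.9
position: [0.5196, 0.0754, 0.2017]
tcp_rot: [-0.479, 0.476, -0.521, 0.523]
ft_force: [0.5, 0.3, 0.8]
width: 0.003
1 turn [-0.2 -0.1 -0.1] shift [ 0.0766  0.0296 -0.0019]
```

Fully down (13 N at the stop). Across at height to key_right, then down.

```bash
python3 -m creep '[[[0,0,0],[0.03,0,-0.002],-1],[[0,0,0],[0.06,0,-0.002],-1],[[0,0,0],[0.0766,0,-0.002],-1],[[0,0,0],[0.0766,0.015,-0.002],-1],[[0,0,0],[0.0766,0.024,-0.002],-1]]'
python3 -m creep '[[[0,0,0],[0,0,0],-1],[[0,0,0],[0,0,0],-1]]'
python3 -c "
from h import *
plan([.511,-.0007,.156],-95);print(pose()[:3,3])"
```

```text
clock: 31.32
position: [0.5104, -0.0016, 0.1762]
tcp_rot: [-0.478, 0.476, -0.522, 0.523]
ft_force: [0.8, -0.5, -0.9]
width: -0.002
clock: 31.48
position: [0.5097, -0.0013, 0.1749]
tcp_rot: [0.477, -0.476, 0.522, -0.522]
ft_force: [-0.7, 0.2, -0.6]
width: -0.005
1 turn [-0.  -0.2 -0.1] shift [-0.0007  0.0189  0.0012]
[ 0.50968635 -0.00134874  0.17494483]
```

```bash
python3 -m creep '[[[0,0,0],[-0.0007,0.008,0.001],-1],[[0,0,0],[-0.0007,0.016,0.001],-1],[[0,0,0],[-0.0007,0.019,0.001],-1],[[0,0,0],[-0.0007,0.019,0.001],-1]]'
python3 -m creep '[[[0,0,0],[0,0.002,0],-1],[[0,0,0],[0,0.004,0],-1],[[0,0,0],[0,0.006,0],-1],[[0,0,0],[0,0.007,0],-1]]'
python3 -m creep '[[[0,0,0],[0,0.0015,0],-1],[[0,0,0],[0,0.0015,0],-1]]'
```

```text
clock: 31.82
position: [0.5104, -0.0003, 0.155]
tcp_rot: [0.477, -0.477, 0.523, -0.521]
ft_force: [1.2, 0.8, -0.4]
width: -0.001
clock: 32.15
position: [0.5107, -0.0003, 0.1485]
tcp_rot: [0.477, -0.477, 0.523, -0.522]
ft_force: [-2.6, 0.3, 12.9]
width: -0.001
clock: 32.32
position: [0.5107, -0.0003, 0.1485]
tcp_rot: [0.477, -0.476, 0.522, -0.522]
ft_force: [-3.9, -0.6, 11.9]
width: -0.001
```

```bash
python3 -m creep '[[[0,0,0],[0,-0.01,0],-1],[[0,0,0],[0,-0.025,0],-1],[[0,0,0],[0,-0.04,0],-1],[[0,0,0],[0,-0.04,0],-1]]'
python3 -m creep '[[[0,0,0],[0.025,0,0],-1],[[0,0,0],[0.0545,0,0],-1],[[0,0,0],[0.0545,0.005,0],-1],[[0,0,0],[0.0545,0.015,0],-1],[[0,0,0],[0.0545,0.015,0],-1]]'
python3 -m creep '[[[0,0,0],[0,0,0],-1],[[0,0,0],[0,0,0],-1]]'
python3 -c "
from h import *
plan([.5062,-.0545,.156],-95);print(pose()[:3,3])"
```

```text
clock: 32.65
position: [0.5121, -0.0004, 0.1908]
tcp_rot: [-0.479, 0.475, -0.521, 0.523]
ft_force: [1.0, -0.0, -0.2]
width: 0.004
clock: 33.07
position: [0.5058, -0.0543, 0.1732]
tcp_rot: [0.478, -0.476, 0.523, -0.522]
ft_force: [-0.2, 0.5, -0.3]
width: 0.002
clock: 33.23
position: [0.5053, -0.0536, 0.1722]
tcp_rot: [0.477, -0.476, 0.523, -0.521]
ft_force: [-0.7, 0.4, -0.1]
width: -0.004
1 turn [ 0.1 -0.2 -0.2] shift [0.0009 0.0162 0.001 ]
[ 0.50529918 -0.05356149  0.1721973 ]
```

```bash
python3 -m creep '[[[0,0,0],[0.001,0.008,0.001],-1],[[0,0,0],[0.001,0.014,0.001],-1],[[0,0,0],[0.001,0.016,0.001],-1],[[0,0,0],[0.001,0.016,0.001],-1]]'
python3 -m creep '[[[0,0,0],[0,0.002,0],-1],[[0,0,0],[0,0.004,0],-1],[[0,0,0],[0,0.006,0],-1],[[0,0,0],[0,0.0075,0],-1],[[0,0,0],[0,0.008,0],-1]]'
python3 -m creep '[[[0,0,0],[0,0.001,0],-1],[[0,0,0],[0,0.001,0],-1]]'
```

```text
clock: 33.57
position: [0.5058, -0.0543, 0.1553]
tcp_rot: [0.477, -0.477, 0.524, -0.52]
ft_force: [-1.0, 0.4, 0.4]
width: -0.002
clock: 33.98
position: [0.5062, -0.0544, 0.1485]
tcp_rot: [0.477, -0.477, 0.523, -0.521]
ft_force: [-2.8, 0.8, 13.1]
width: -0.006
clock: 34.15
position: [0.5061, -0.0543, 0.1486]
tcp_rot: [0.477, -0.476, 0.523, -0.521]
ft_force: [-2.6, 0.8, 10.5]
width: -0.002
```

```bash
python3 -m creep '[[[0,0,0],[0,-0.01,0],-1],[[0,0,0],[0,-0.04,0],-1],[[0,0,0],[0,-0.08,0],-1],[[0,0,0],[0,-0.12,0],-1],[[0,0,0],[0,-0.15,0],-1]]'
python3 -m creep '[[[0,0,0],[0,-0.03,-0.04],-1],[[0,0,0],[0,-0.03,-0.08],-1],[[0,0,0],[0,-0.03,-0.12],-1],[[0,0,0],[0,-0.03,-0.12],-1]]'
python3 - <<'E'
from h import *
a,d,S=shot('scene'); b,d2,W=shot('top')
c1=cv2.resize(a[170:340,250:450],(600,510)) ; c1=a[120:340,230:450]; c2=b[90:310,240:440]
cv2.imwrite('pics/fin.png',cv2.resize(np.hstack([c1,c2]),None,fx=1.9,fy=1.9,interpolation=cv2.INTER_CUBIC)); print(pose()[:3,3],arm.get_state()['clock'])
vv,uu=np.mgrid[0:400,0:640]; o,r=ray(np.c_[uu.ravel(),vv.ravel()],W); P=(o+r*d2.ravel()[:,None]).reshape(-1,3)
q=P[(np.hypot(P[:,0]-.635,P[:,1]+.008)<.022)]; print('stack top',np.median(q,axis=0).round(4))
h=P[(abs(P[:,0]-.608)<.04)&(abs(P[:,1]+.267)<.1)&(P[:,2]>.1)&(P[:,2]<.3)]; print('hoop/hook',h.max(0).round(3),h.min(0).round(3))
E
```

```text
clock: 34.57
position: [0.5065, -0.0548, 0.3015]
tcp_rot: [0.478, -0.476, 0.522, -0.522]
ft_force: [0.4, 0.2, -0.7]
width: -0.003
clock: 34.9
position: [0.3806, -0.0433, 0.3311]
tcp_rot: [0.477, -0.477, 0.524, -0.521]
ft_force: [-0.4, 0.7, -0.3]
width: -0.002
[ 0.38546081 -0.04392862  0.33155887] 35.0
stack top [ 0.6353 -0.0075  0.1128]
hoop/hook [ 0.646 -0.179  0.267] [ 0.57  -0.357  0.1  ]
```

View pics/fin.png

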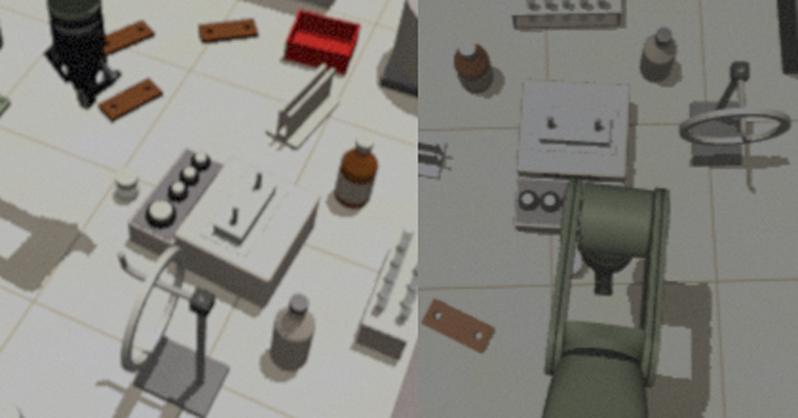

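```bash
python3 -c "
from cell import sign_off
print(sign_off())"
```

```text
the job is handed in; nothing more can be done
None
```

The job is done and handed in at about 35 s on the robot clock; sign-off gives no verdict.

- **Plates:** I found two grey-white plates and threaded both over the heater's pins. The stack top reads 0.113 m, where two flat plates should give 0.114 m. I saw no third grey-white plate in any view, and left the three brown look-alikes alone.
- **Hoop:** I lifted it out of the cradle by the rim and hung it on the J-hook. The last pictures show it hanging on the level bar, with its top at about 0.267 m (0.264 m expected).
- **Keys:** I pressed the left key, then the rightmost small key, then the large key, each down to its stop (10–13 N). I crossed to the second key well above the cancel key and never touched it.

**Failed or disagreed:**
- The first try at gripping the hoop closed about 1 mm above the rim without touching it; the second, about 11 mm lower, held.
- The top camera put the keys about 6–7 mm nearer the robot than the wrist camera and the pin positions did. I used the latter, and the force readings fit the keys being pressed properly.

The bystanders look unmoved in the last pictures, and the robot was clear of everything when I signed off. I saw no sign of a plate being knocked aside.

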